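Put the valve manifold back into service

ROBOT

A 6-joint arm with a two-finger parallel gripper is mounted at the origin on a cart in front of the work surface, level with it; the furniture and walls round the work are solid. World frame = base frame: x ahead of the robot, y to its left, z up, the work surface at z = 0. Lengths are in mm, angles in rad, forces in N, time in s.
With the tool pointing down it reaches from about 350 to 725 mm from the base axis. Payload 4.3 kg.
Tool frame: the origin (TCP) lies at the very end of the fingers, on their centre line; the grasp point (between the pads) lies 19 mm behind it; z points along the fingers, x is the direction in which the jaws open and shut, and the axes are right-handed (so a half turn about z gives the same grasp; the last joint's range is limited). The gripper opens to 85 mm and grips with 20 to 120 N. Pads are 22 mm wide; open, the fingers measure 114 mm over their backs; the gripper's body (76 mm by 85 mm) begins 54 mm behind the grasp point. The pads swing forward as they close: fully open they stand 13 mm farther back than shut.
Start: joints at [-1.318, 0.377, 0.081, 1.274, 0, 1.46], TCP at [204.077, -537.605, 231.329] pointing down, gripper open.
Joint ranges: [-2.72, 2.72], [-0.84, 1.66], [-1.02, 1.22], [-1.77, 2.12], [-1.37, 1.28], [-3.14, 3.14]. Speed limits (rad/s): [2.57, 2.57, 3.14, 3.14, 3.14, 3.14].

INTERFACE

Orientations are given as [roll, pitch, yaw] about the fixed x, y, z axes, in that order (R = Rz(yaw) Ry(pitch) Rx(roll)).
In Python, from workcell import bot gives the robot as it stands. The module is installed in compiled form; this text tells all that it offers.
- The arm moves only by the shell command python3 -m jog 'ROWS' [FORCE]. ROWS is JSON, a list of rows, each a list of 7 numbers: the shift along the tool's x, y, z in mm, then the turn, a rotation vector about the tool's x, y, z in degrees, then the gripper's target within -1 to 1 (fully open at 1, half-way at 0, shut at -1). In form: [[x, y, z, wx, wy, wz, fingers], ...]. A call has 1 to 8 rows; each row shifts and turns the commanded pose from where the row before left it, along the tool's axes as they then stand; what a row does not reach is not made up. A row lasts 1/8 s, in which the tool goes at most 62.5 mm and 10.7 degrees, less where a joint would pass 70% of its speed; a pose out of reach is approached as far as the arm can. A call is refused whole if a number of a shift passes 62.5 or a number of a turn 10.7, either way. A call with a gripper value outside its range is refused whole. The fingers move at their own pace and stop on an object; FORCE is the grip in N (left out, the last holds). Time passes only in rows, so rows that do not move let the fingers close. It gives the time, the measured TCP pose, the force and the opening at its end, in the units of the state.
- bot.sense(): the state, without advancing time (a new reading comes with each control period).
- bot.get_image(name): name is "side" or "top" or "wrist"; returns a dict with "img" (384x512x3 uint8, blue, green, red), "fx", "fy", "cx", "cy" (pixels), "rvec" (rotation vector, rad) and "tvec" (3), from world to camera coordinates, as OpenCV has them; the wrist camera has in their place "mount" (4x4, takes a point from camera to tool coordinates, whose origin is the TCP and whose axes are the tool frame's). Camera axes: x right, y down, z forward; pixel columns grow to the right and rows downward; lengths in mm; the calibration is good to about 2 mm. The wrist camera is an equidistant fisheye: a pixel r from the principal point sees the ray r / f radians off the axis. A picture is of the moment at which its call begins: read the wrist's pose just before it. There is no depth.
- bot.job_done(): hands the job in, once; it reports no verdict.
The state is a dict: "time_s": time; "joint_positions": joint angles; "dq": joint speeds; "tau": joint torques, N m; "eef_pos": TCP position; "tcp_rot": TCP orientation; "force": force on the tool from outside, world axes, zero at the start; "wrist_torque": the same for the moment, N m; "opening": opening from 0.0 (shut) to 1.0 (fully open).
Only numpy, scipy, OpenCV 4.12 (cv2) and the standard library are available. Lean on these libraries where they do the work, as an engineer would, in place of code of your own. Each camera call takes 0.05 s, during which the arm holds its last target.

TASK

The valve manifold is back from cleaning. Push each of the loose T handles fully home onto a square spindle of its own (any spindle, any of the four ways round) and close that valve by turning it clockwise, seen from above, to its stop. Lay the two service tools flat in the compartments of the white tool tray that are shaped for them, and do not disturb the tip box or the label roll.

Things in the scene. Friction and masses are not known exactly. Their poses are not given: they have to be found in the camera images.
- manifold: Fixed aluminium valve manifold, 56 x 320 mm, 40 mm high (foot 76 mm wide), with four round bosses and square steel spindles in a row on top. Origin: centre of its underside on the worktop; local y along its length, z up. Spindles 1 to 4 at local y = -120, -40, +40, +120 mm. Small hose ports on its local -x side (to 50 mm from the centre line) and both ends (to 182 mm).
- spindle_1_seat (a point): On the axis of square spindle 1, on the round boss (34 mm across) that a handle's hub rests on; 46 mm above the worktop. The steel spindle is 12 mm square and stands 20 mm above this point (topmost 3 mm only 9 mm wide, as a lead-in). A fully fitted handle has its origin here. Axes as the manifold's. Spindles are 80 mm apart.
- spindle_2_seat (a point): On the axis of square spindle 2, on the round boss (34 mm across) that a handle's hub rests on; 46 mm above the worktop. The steel spindle is 12 mm square and stands 20 mm above this point (topmost 3 mm only 9 mm wide, as a lead-in). A fully fitted handle has its origin here. Axes as the manifold's. Spindles are 80 mm apart.
- spindle_3_seat (a point): On the axis of square spindle 3, on the round boss (34 mm across) that a handle's hub rests on; 46 mm above the worktop. The steel spindle is 12 mm square and stands 20 mm above this point (topmost 3 mm only 9 mm wide, as a lead-in). A fully fitted handle has its origin here. Axes as the manifold's. Spindles are 80 mm apart.
- spindle_4_seat (a point): On the axis of square spindle 4, on the round boss (34 mm across) that a handle's hub rests on; 46 mm above the worktop. The steel spindle is 12 mm square and stands 20 mm above this point (topmost 3 mm only 9 mm wide, as a lead-in). A fully fitted handle has its origin here. Axes as the manifold's. Spindles are 80 mm apart.
- spindle_1 (a joint): Turn of spindle 1 about the vertical, rad. 0 = closed, at its stop, spindle sides parallel to the manifold's; grows anticlockwise seen from above, to 1.3 at most. Starts open, at 0.5 to 1.1; turn it clockwise seen from above to close. Turns with slight friction (0.04 N m) and stays where left. A fitted handle drives it with up to 0.15 rad of play either way.
- spindle_2 (a joint): Turn of spindle 2 about the vertical, rad. 0 = closed, at its stop, spindle sides parallel to the manifold's; grows anticlockwise seen from above, to 1.3 at most. Starts open, at 0.5 to 1.1; turn it clockwise seen from above to close. Turns with slight friction (0.04 N m) and stays where left. A fitted handle drives it with up to 0.15 rad of play either way.
- spindle_3 (a joint): Turn of spindle 3 about the vertical, rad. 0 = closed, at its stop, spindle sides parallel to the manifold's; grows anticlockwise seen from above, to 1.3 at most. Starts open, at 0.5 to 1.1; turn it clockwise seen from above to close. Turns with slight friction (0.04 N m) and stays where left. A fitted handle drives it with up to 0.15 rad of play either way.
- spindle_4 (a joint): Turn of spindle 4 about the vertical, rad. 0 = closed, at its stop, spindle sides parallel to the manifold's; grows anticlockwise seen from above, to 1.3 at most. Starts open, at 0.5 to 1.1; turn it clockwise seen from above to close. Turns with slight friction (0.04 N m) and stays where left. A fitted handle drives it with up to 0.15 rad of play either way.
- handle_1: Grey T handle, one of up to 4 identical (None if absent), upright on its 36 x 36 mm square hub, 26 mm high. Blind square bore in the underside, 13.6 mm wide, 23 mm deep, sides parallel to the hub's. Bar on top 56 mm along local x, 12 mm thick along y, 27 to 45 mm above the underside: grasp it from above across the 12 mm. Origin: centre of the underside; z up. 40 to 85 g.
- handle_2: Grey T handle, one of up to 4 identical (None if absent), upright on its 36 x 36 mm square hub, 26 mm high. Blind square bore in the underside, 13.6 mm wide, 23 mm deep, sides parallel to the hub's. Bar on top 56 mm along local x, 12 mm thick along y, 27 to 45 mm above the underside: grasp it from above across the 12 mm. Origin: centre of the underside; z up. 40 to 85 g.
- handle_3: Grey T handle, one of up to 4 identical (None if absent), upright on its 36 x 36 mm square hub, 26 mm high. Blind square bore in the underside, 13.6 mm wide, 23 mm deep, sides parallel to the hub's. Bar on top 56 mm along local x, 12 mm thick along y, 27 to 45 mm above the underside: grasp it from above across the 12 mm. Origin: centre of the underside; z up. 40 to 85 g.
- handle_4: Grey T handle, one of up to 4 identical (None if absent), upright on its 36 x 36 mm square hub, 26 mm high. Blind square bore in the underside, 13.6 mm wide, 23 mm deep, sides parallel to the hub's. Bar on top 56 mm along local x, 12 mm thick along y, 27 to 45 mm above the underside: grasp it from above across the 12 mm. Origin: centre of the underside; z up. 40 to 85 g.
- flat_key: Service key lying flat, 109 mm long: grey grip bar 75 x 16 mm, 18 mm high (local x -52 to +23 mm), then a square steel head 34 x 34 mm, 6 mm thick, with a 14 mm square hole (x +23 to +57 mm). Origin: on the underside, midway across, near the balance point; x points to the head, z up. Grasp the bar from above across its 16 mm, near the origin. 35 to 70 g.
- flat_key_head (a point): Centre of the underside of the key's square head, 40 mm from the key's origin along its x.
- scraper: Service scraper lying flat, 102 mm long: grey grip bar 80 x 16 mm, 18 mm high (local x -50 to +30 mm), then a plain steel blade 22 mm long, 44 mm wide, 6 mm thick (x +30 to +52 mm). Origin: on the underside, midway across, near the balance point; x points to the blade, z up. Grasp the bar from above across its 16 mm, near the origin. 35 to 70 g.
- scraper_head (a point): Centre of the underside of the scraper's blade, 41 mm from its origin along its x.
- tool_tray: Fixed white tray 136 x 128 mm, 12 mm high; two T-shaped compartments along local x, grey floor 4 mm above the worktop, 3 mm play round the tools. At local y +32 mm the key's: slot 22 mm wide, head end 40 x 40 mm towards +x. At y -32 mm the scraper's: slot 22 mm wide, blade end 50 wide, 27 mm long towards -x. Home, a grip bar stands 10 mm above the tray. Origin: centre of underside.
- key_pocket (a point): Point on the floor of the key's compartment where the key's origin lies when the key is home and centred. Axes as the tray's.
- key_pocket_head (a point): Point on the floor of the key's compartment where the centre of the key's head lies when it is home.
- scraper_pocket (a point): Point on the floor of the scraper's compartment where the scraper's origin lies when it is home and centred. Axes as the tray's.
- scraper_pocket_head (a point): Point on the floor of the scraper's compartment where the centre of the scraper's blade lies when it is home.
- tip_box: Bystander: closed pipette tip box, 130 x 85 mm, 70 mm high, clear lid. Origin: centre of its underside. Leave it alone.
- label_roll: Bystander: white label roll lying flat, 58 mm diameter, 24 mm high. Origin: centre of its underside. Leave it alone.
Mind the look-alikes: they are no part of the job. Leave any brown look-alike of the handle_4 alone.

How it is judged:
By the outcome, as a careful person would: the job done as asked, in the order asked, and still so for the second after the job is handed in, with the robot touching nothing.
Of handle_1, handle_2, handle_3, handle_4 only 3 to 4 are there at a start; the rules pass over those that are not, and their reading is None.
At some moment in a run one of handle_1, handle_2, handle_3, handle_4, flat_key, scraper may be knocked a few centimetres aside while the robot is not near it.
It also fails if it takes over 192 s, if anything falls off the work surface, if the arm or the gripper's body presses on something with over 40 N, if the wrist force passes 120 N, or if a joint passes its speed limit or range.

## Working session

There is one attempt and no reset: what is moved stays moved. The work goes in short steps, Python scripts to look and compute and a shell command to move; the robot and the scene stay as the last step left them, time stands still between calls to the robot, and variables do not carry over. Pictures are saved under pics/ and viewed, and the job is handed in when it is done.

```bash
mkdir -p pics; ls
cat > h.py <<'E'
import numpy as np, cv2
from workcell import bot
def snap(n,fn):
    s=bot.sense(); d=bot.get_image(n); cv2.imwrite('pics/'+fn,d['img']); 
    np.savez('pics/'+fn.replace('.png','.npz'),s_pos=s['eef_pos'],s_rot=s['tcp_rot'],**{k:np.array(v) for k,v in d.items()})
    return s,d
E
python3 - <<'E'
from h import *
s=bot.sense(); print(s)
for n in ('side','top','wrist'):
    s,d=snap(n,n+'0.png'); print(n,{k:np.round(v,3).tolist() for k,v in d.items() if k!='img'})
E
```

```text
pics
{'time_s': 0.0, 'joint_positions': array([-1.31832648e+00,  3.78111532e-01,  7.96383202e-02,  1.27441821e+00,
        2.06109552e-05,  1.46050311e+00]), 'dq': array([ 0.00067279, -0.0008565 ,  0.00096797, -0.00076638, -0.00062991,
       -0.001092  ]), 'tau': array([-1.71539359e-04, -4.63606024e+01,  2.69875199e+01,  2.08724057e-02,
       -1.29222276e-04,  3.96169796e-06]), 'eef_pos': array([ 203.89344344, -536.93073259,  230.3380351 ]), 'tcp_rot': array([-3.14134156e+00,  2.08009202e-03, -1.20803302e+00]), 'force': array([ 0.50820137, -0.36896577,  0.34479467]), 'wrist_torque': array([-0.00087374, -0.05249945, -0.00038906]), 'opening': 0.9971060442332895}
side {'fx': 432.487, 'fy': 432.487, 'cx': 253.414, 'cy': 190.457, 'rvec': [0.041, 2.816, -1.334], 'tvec': [499.803, 68.675, 1360.668]}
top {'fx': 401.899, 'fy': 401.899, 'cx': 257.351, 'cy': 185.395, 'rvec': [2.122, -2.142, 0.176], 'tvec': [-27.316, 486.702, 1149.668]}
wrist {'fx': 297.319, 'fy': 297.319, 'cx': 254.992, 'cy': 191.512, 'mount': [[1.0, -0.001, -0.001, 0.145], [0.001, 0.954, 0.3, -75.489], [0.001, -0.3, 0.954, -142.29], [0.0, 0.0, 0.0, 1.0]]}
```

View pics/top0.png

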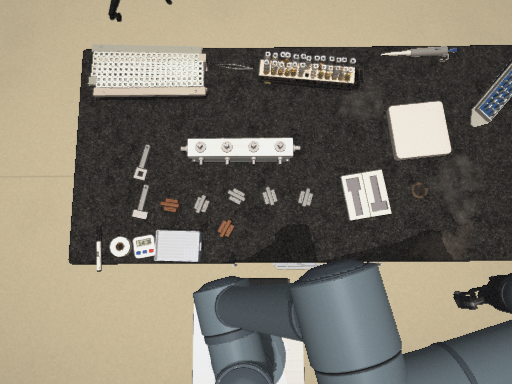

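View pics/side0.png

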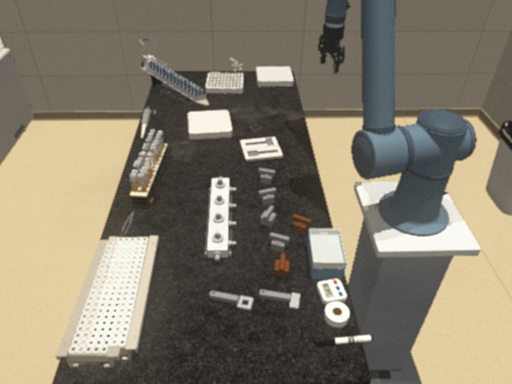

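View pics/wrist0.png

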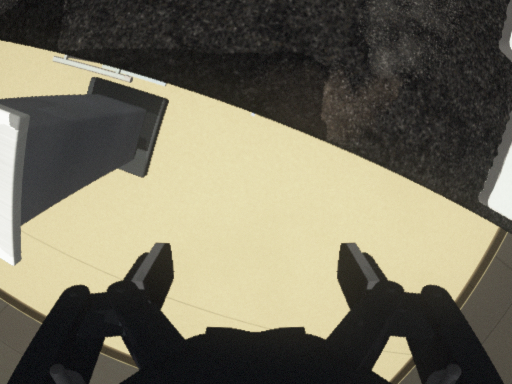

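The top view shows:
- **Grey handles:** (202,204), (236,196), (269,196) and (305,198).
- **Brown look-alikes:** (170,205) and (226,228).
- **Tools:** key near (142,160), with the holed head, and scraper near (141,202).
- **Fixed parts:** tray at (366,195) and manifold at (240,149).
- **Bystanders:** tip box at (178,246) and label roll at (120,246).

Next are enlarged crops and the rough world positions.

```bash
cat >> h.py <<'E'
from scipy.spatial.transform import Rotation as R
class Cam:
    def __init__(s,fn):
        z=np.load('pics/'+fn+'.npz'); s.z=z; s.f=float(z['fx']);s.c=np.array([float(z['cx']),float(z['cy'])])
        s.wrist='mount' in z.files
        if s.wrist:
            T=np.eye(4);T[:3,:3]=R.from_euler('xyz',z['s_rot']).as_matrix();T[:3,3]=z['s_pos']
            M=T@z['mount']; s.Rwc=M[:3,:3]; s.o=M[:3,3]
        else:
            Rm=cv2.Rodrigues(z['rvec'])[0]; s.Rwc=Rm.T; s.o=-Rm.T@z['tvec'].ravel()
    def ray(s,p):
        p=(np.asarray(p,float)-s.c)/s.f
        if s.wrist:
            r=np.linalg.norm(p)+1e-12; d=np.array([*(p/r*np.sin(r)),np.cos(r)])
        else: d=np.array([*p,1.]); d/=np.linalg.norm(d)
        return s.Rwc@d
    def atz(s,p,z):
        d=s.ray(p); return s.o+d*(z-s.o[2])/d[2]
    def proj(s,P):
        q=s.Rwc.T@(np.asarray(P,float)-s.o)
        if s.wrist:
            n=np.hypot(q[0],q[1])+1e-12; th=np.arctan2(n,q[2]); return s.c+s.f*th*q[:2]/n
        return s.c+s.f*q[:2]/q[2]
def tri(cp):
    A=np.zeros((3,3));b=np.zeros(3)
    for c,p in cp:
        d=c.ray(p);M=np.eye(3)-np.outer(d,d);A+=M;b+=M@c.o
    X=np.linalg.solve(A,b); return X,[np.round(np.linalg.norm(c.proj(X)-p),1) for c,p in cp]
E
python3 - <<'E'
from h import *
t=Cam('top0');s=Cam('side0');print(t.o,s.o)
for n,p,z in [('h',(202,204),45),('h',(236,196),45),('h',(269,196),45),('h',(305,198),45),('brown',(170,205),45),('br',(226,228),45),('s',(201,147),60),('s',(227,147),60),('s',(254,147),60),('s',(281,147),60),('key',(142,160),10),('scr',(141,202),10),('tray',(366,195),10),('tip',(178,246),70),('roll',(120,246),24)]: print(n,p,np.round(t.atz(p,z)))
im=cv2.imread('pics/top0.png'); cv2.imwrite('pics/top0c.png',cv2.resize(im[130:260,100:400],(800,347),interpolation=cv2.INTER_CUBIC))
im=cv2.imread('pics/side0.png'); cv2.imwrite('pics/side0c.png',cv2.resize(im[130:340,190:360],(486,600),interpolation=cv2.INTER_CUBIC))
E
```

```text
[ 286.77848041  -35.24577115 1214.85704988] [545.1053617  991.56848235 908.61950963]
h (202, 204) [432. 131.  45.]
h (236, 196) [455.  31.  45.]
h (269, 196) [454. -66.  45.]
h (305, 198) [ 447. -171.   45.]
brown (170, 205) [430. 225.  45.]
br (226, 228) [361.  60.  45.]
s (201, 147) [600. 134.  60.]
s (227, 147) [599.  57.  60.]
s (254, 147) [599. -23.  60.]
s (281, 147) [ 598. -103.   60.]
key (142, 160) [574. 323.  10.]
scr (141, 202) [444. 321.  10.]
tray (366, 195) [ 459. -360.   10.]
tip (178, 246) [310. 193.  70.]
roll (120, 246) [313. 373.  24.]
```

View pics/top0c.png

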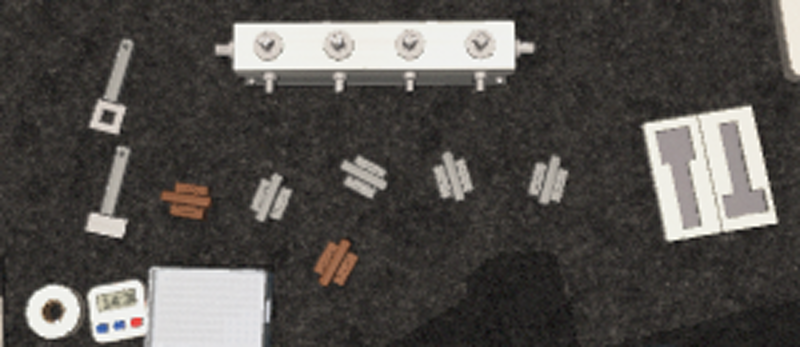

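View pics/side0c.png

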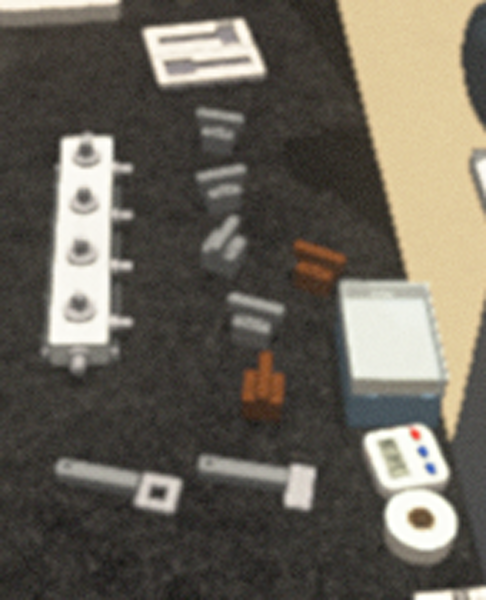

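Four grey handles are present, and the browns at (170,205) and (226,228) stay untouched. The manifold's ports face the robot, so its axes are roughly the world's. Next I'll write a planning helper and move the wrist camera over the handles.

```bash
cat >> h.py <<'E'
def plan(target,yaw=None,n=None,g=1,start=None,cmd=None):
    """print rows from present (or given) pose to target pos / yaw, tool pointing down (keeps tilt)"""
    s=bot.sense() if start is None else start
    p=np.array(s['eef_pos'],float); Rm=R.from_euler('xyz',s['tcp_rot'])
    y0=s['tcp_rot'][2]; yaw=y0 if yaw is None else yaw
    goal=R.from_euler('xyz',[np.pi,0,yaw])
    err=(goal*Rm.inv()).as_rotvec()
    dy=yaw-y0
    target=np.array(target,float)
    if n is None: n=int(max(np.ceil(np.linalg.norm(target-p)/60),np.ceil(abs(np.degrees(dy))/10.5),1))
    rows=[]
    for i in range(n):
        w=np.degrees((Rm.inv()*goal).as_rotvec())
        if abs(dy)>3.0 and i==0: w=np.array([0,0,-np.degrees(dy)])
        if np.sign(-dy)!=np.sign(w[2]) and abs(w[2])>90: w=np.array([0,0,-np.degrees(dy)*(n-i)/n])
        w=w/(n-i)
        if np.all(np.abs(w[:2])<.15): w[:2]=0
        t=Rm.inv().apply((target-p)/(n-i))
        t=np.round(t,1 if np.linalg.norm(target-p)<60 else 0); w=np.round(w,1)
        p=p+Rm.apply(t); Rm=Rm*R.from_rotvec(np.radians(w)); rows.append([*map(float,t),*map(float,w),g])
    for k in range(0,n,8): print(str([[int(v) if v==int(v) else v for v in r] for r in rows[k:k+8]]).replace(' ',''))
    print('end',np.round(p,1),np.round(Rm.as_euler('xyz'),3))
E
python3 - <<'E'
from h import *
plan([400,-20,260],1.57)
E
```

```text
[[-26,-23,-2,0,0,-9.9,1],[-22,-27,-2,0,0,-10,1],[-16,-30,-2,0,0,-9.9,1],[-11,-33,-2,0,0,-10,1],[-5,-34,-2,0,0,-9.9,1],[1,-35,-2,0,0,-10,1],[7,-34,-2,0,0,-9.9,1],[12,-32,-2,0,0,-10,1]]
[[18,-30,-2,0,0,-9.9,1],[23,-26,-2,0,0,-10,1],[27,-22,-1,0,0,-9.9,1],[30,-17,-2,0,0,-10,1],[32,-11,-1,0,0,-9.9,1],[34,-6,-2,0,0,-10,1],[35,1,-1,0,0,-9.9,1],[33.5,6.3,-1.7,0,0,-10,1]]
end [400. -20. 260.] [-3.141e+00 -1.000e-03  1.571e+00]
```

```bash
python3 -m jog '[[-26,-23,-2,0,0,-9.9,1],[-22,-27,-2,0,0,-10,1],[-16,-30,-2,0,0,-9.9,1],[-11,-33,-2,0,0,-10,1],[-5,-34,-2,0,0,-9.9,1],[1,-35,-2,0,0,-10,1],[7,-34,-2,0,0,-9.9,1],[12,-32,-2,0,0,-10,1]]' && python3 -m jog '[[18,-30,-2,0,0,-9.9,1],[23,-26,-2,0,0,-10,1],[27,-22,-1,0,0,-9.9,1],[30,-17,-2,0,0,-10,1],[32,-11,-1,0,0,-9.9,1],[34,-6,-2,0,0,-10,1],[35,1,-1,0,0,-9.9,1],[33.5,6.3,-1.7,0,0,-10,1]]'
python3 - <<'E'
from h import *
s,d=snap('wrist','w1.png'); print(s['time_s'],s['eef_pos'],s['tcp_rot'],s['joint_positions'])
E
```

```text
time_s: 1.15
eef_pos: [302.5, -277.8, 247.2]
tcp_rot: [-3.141, 0.0, 0.187]
force: [-0.2, -0.7, 0.2]
opening: 1.002
time_s: 2.15
eef_pos: [400.2, -19.3, 259.8]
tcp_rot: [-3.141, 0.0, 1.576]
force: [-0.1, 0.7, -0.7]
opening: 1.002
2.15 [400.16150913 -19.27088574 259.81109979] [-3.14124493e+00  7.54449452e-05  1.57641146e+00] [-2.06673065e-01  1.68726991e-02 -2.96091625e-01  1.25815602e+00
 -1.47015183e-04 -2.12288161e-01]
```

View pics/w1.png

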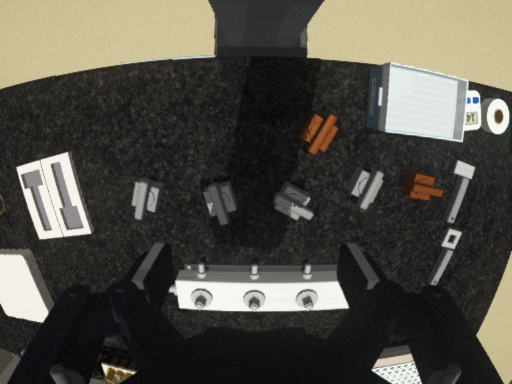

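The wrist view shows all four grey handles at (146,199), (219,203), (293,201) and (367,188). The browns are at (320,133) and (425,187), the key is at (446,255), the scraper at (460,190) and the tray at (54,195). I'll move closer for stereo views of the spindles and handles.

Run:
```python
from h import *
plan([520,80,190],1.57)
plan([520,-50,190],1.57,start=dict(eef_pos=[520,80,190],tcp_rot=[np.pi,0,1.57]))
```

```text
[[32,40,23,0,0,0.3,1],[32,40,24,0,0,0.2,1],[31.2,39.5,23.5,0.1,-0.2,0.3,1]]
end [520.  80. 190.] [-3.141  0.     1.569]
[[-43,0,0,0,0,0,1],[-43,0,0,0,0,0,1],[-44,0.1,0,0,0,0,1]]
end [520. -50. 190.] [3.142 0.    1.57 ]
```

```bash
python3 -m jog '[[32,40,23,0,0,0.3,1],[32,40,24,0,0,0.2,1],[31,40,23,0,0,0,1],[0,0,0,0,0,0,1]]'
python3 - <<'E'
from h import *
s,d=snap('wrist','w2.png'); print(s['time_s'],s['eef_pos'],s['tcp_rot'])
E
python3 -m jog '[[-43,0,0,0,0,0,1],[-43,0,0,0,0,0,1],[-44,0,0,0,0,0,1],[0,0,0,0,0,0,1]]'
python3 - <<'E'
from h import *
s,d=snap('wrist','w3.png'); print(s['time_s'],s['eef_pos'],s['tcp_rot'])
E
```

```text
time_s: 2.7
eef_pos: [520.9, 75.5, 186.9]
tcp_rot: [-3.137, -0.0, 1.564]
force: [-1.0, -0.2, -0.1]
opening: 1.004
2.7 [520.89248748  75.45877484 186.89212427] [-3.13727711e+00 -5.25569932e-05  1.56428575e+00]
time_s: 3.25
eef_pos: [518.6, -59.4, 191.1]
tcp_rot: [3.14, 0.001, 1.556]
force: [-0.5, 0.9, -1.1]
opening: 0.999
3.25 [518.56210798 -59.37433006 191.13966591] [3.14044455e+00 1.16339874e-03 1.55590458e+00]
```

View pics/w2.png

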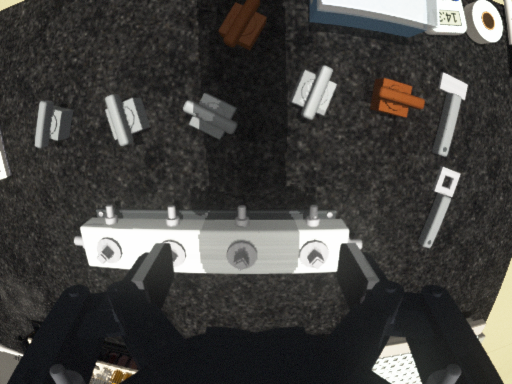

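View pics/w3.png

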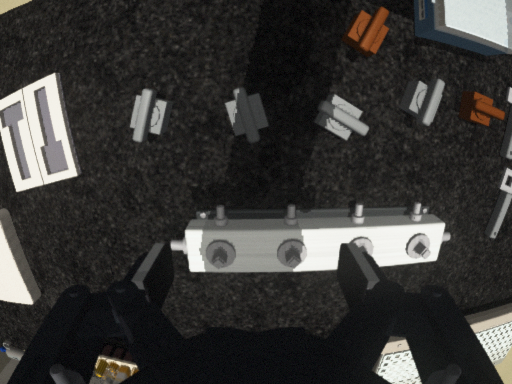

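Run:
```python
import cv2,numpy as np
a=cv2.imread('pics/w2.png');b=cv2.imread('pics/w3.png')
def crop(im,x,y,w,h,k): 
    c=cv2.resize(im[y:y+h,x:x+w],None,fx=k,fy=k,interpolation=cv2.INTER_CUBIC)
    return c
tiles=[crop(a,80,225,60,50,6.6),crop(a,290,228,60,50,6.6),crop(b,190,228,60,50,6.6),crop(b,265,228,60,50,6.6)]
cv2.imwrite('pics/sp1.png',np.vstack([np.hstack(tiles[:2]),np.hstack(tiles[2:])])[:600,:800])
tiles=[crop(a,215,228,60,50,6.6),crop(b,395,220,60,50,6.6)]
cv2.imwrite('pics/sp2.png',np.hstack(tiles))
```

```text
(no output)
```

View pics/sp1.png

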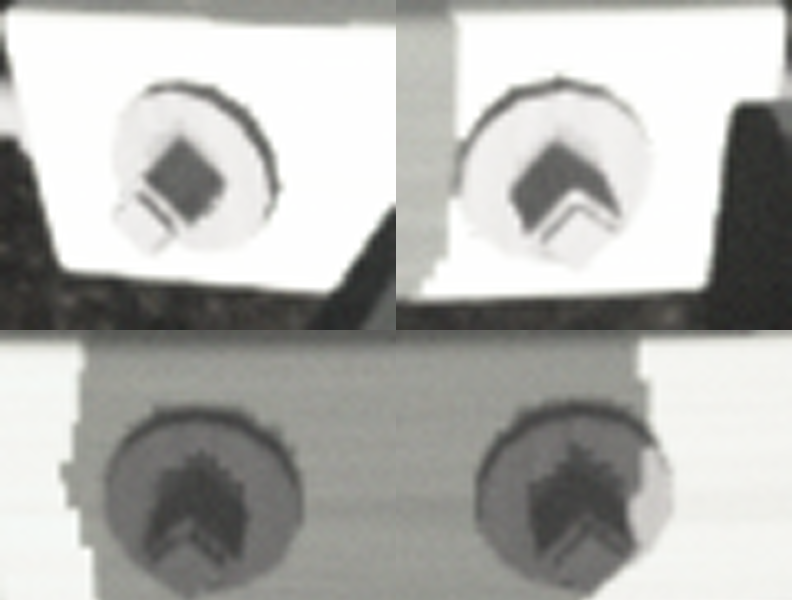

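View pics/sp2.png

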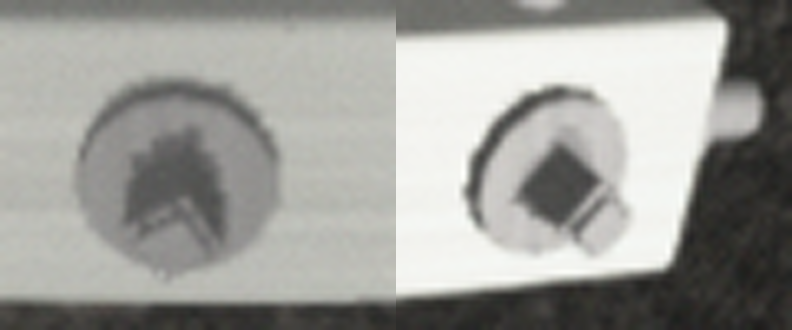

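Run:
```python
from h import *
plan([530,0,180],0.0)
plan([530,30,180],3.1,start=dict(eef_pos=[530,0,180],tcp_rot=[np.pi,0,0]))
```

```text
[[6.4,1.2,1.2,0,0,9.9,1],[6.5,0.1,1.2,0,0,9.9,1],[6.5,-1.1,1.2,0,0,9.9,1],[6.2,-2.2,1.2,0,0,9.9,1],[5.7,-3.2,1.2,0,0,9.9,1],[5.1,-4.1,1.2,0,0,9.9,1],[4.3,-4.9,1.3,0,0,10,1],[3.4,-5.6,1.2,0,0,9.9,1]]
[[2.3,-6.1,1.3,0,0,10,1]]
end [530.  -0. 180.] [ 3.141e+00 -1.000e-03 -1.000e-03]
[[0,-1.8,0,0,0,-10.4,1],[0.3,-1.7,0,0,0,-10.5,1],[0.6,-1.6,0,0,0,-10.4,1],[0.9,-1.5,0,0,0,-10.5,1],[1.2,-1.3,0,0,0,-10.4,1],[1.4,-1.1,0,0,0,-10.5,1],[1.6,-0.8,0,0,0,-10.4,1],[1.7,-0.5,0,0,0,-10.5,1]]
[[1.8,-0.2,0,0,0,-10.4,1],[1.8,0.1,0,0,0,-10.5,1],[1.7,0.4,0,0,0,-10.4,1],[1.6,0.7,0,0,0,-10.5,1],[1.4,1,0,0,0,-10.4,1],[1.2,1.3,0,0,0,-10.5,1],[1,1.5,0,0,0,-10.4,1],[0.7,1.6,0,0,0,-10.5,1]]
[[0.4,1.7,0,0,0,-10.4,1]]
end [529.9  30.  180. ] [3.142 0.    3.1  ]
```

```bash
python3 -m jog '[[6,1,1,0,0,9.9,1],[6,0,1,0,0,9.9,1],[6,-1,1,0,0,9.9,1],[6,-2,1,0,0,9.9,1],[6,-3,1,0,0,9.9,1],[5,-4,1,0,0,9.9,1],[4,-5,1,0,0,10,1],[5,-11,2,0,0,10,1]]' >/dev/null; python3 -m jog '[[0,0,0,0,0,10,1],[0,0,0,0,0,0,1],[0,0,0,0,0,0,1]]'
python3 - <<'E'
from h import *
s,d=snap('wrist','w4.png'); print(s['time_s'],s['eef_pos'],s['tcp_rot'])
E
python3 -m jog '[[0,-2,0,0,0,-10.4,1],[0,-2,0,0,0,-10.5,1],[1,-2,0,0,0,-10.4,1],[1,-2,0,0,0,-10.5,1],[1,-1,0,0,0,-10.4,1],[1,-1,0,0,0,-10.5,1],[2,-1,0,0,0,-10.4,1],[2,0,0,0,0,-10.5,1]]' >/dev/null
python3 -m jog '[[2,0,0,0,0,-10.4,1],[2,0,0,0,0,-10.5,1],[2,0,0,0,0,-10.4,1],[2,1,0,0,0,-10.5,1],[1,1,0,0,0,-10.4,1],[1,1,0,0,0,-10.5,1],[1,1,0,0,0,-10.4,1],[1,2,0,0,0,-10.5,1]]' >/dev/null
python3 -m jog '[[0,2,0,0,0,-10,1],[0,0,0,0,0,0,1],[0,0,0,0,0,0,1]]'
python3 - <<'E'
from h import *
s,d=snap('wrist','w5.png'); print(s['time_s'],s['eef_pos'],s['tcp_rot'])
E
```

```text
time_s: 4.68
eef_pos: [528.4, -0.5, 181.4]
tcp_rot: [3.142, -0.0, 0.004]
force: [0.4, 0.7, -0.4]
opening: 0.999
4.675 [ 5.28421022e+02 -4.52878222e-01  1.81375758e+02] [ 3.14155893e+00 -3.80312581e-04  4.32416664e-03]
time_s: 7.1
eef_pos: [528.7, 31.0, 181.0]
tcp_rot: [-3.141, 0.0, 3.092]
force: [0.4, 0.6, -0.9]
opening: 0.998
7.1 [528.67838455  31.00085614 181.02515832] [-3.14146188e+00  3.77701301e-05  3.09221040e+00]
```

View pics/w4.png

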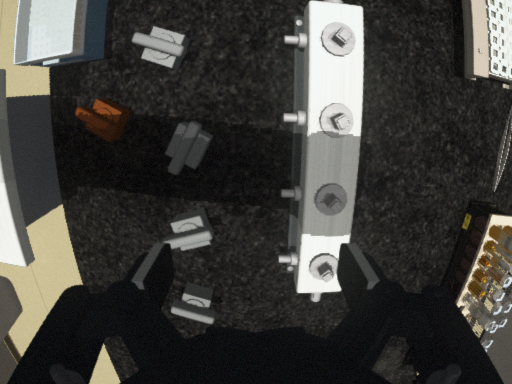

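View pics/w5.png

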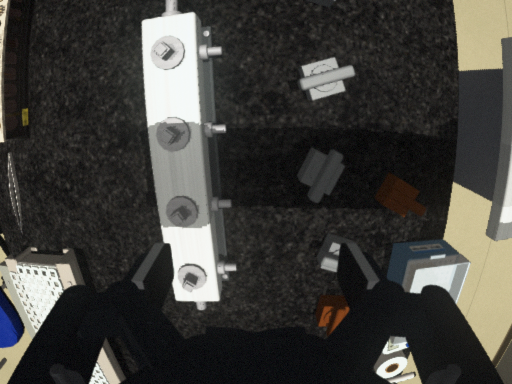

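```bash
cat > fit.py <<'E'
from h import *
from scipy.optimize import minimize
from scipy.ndimage import map_coordinates
def cams(fns):
    cs=[]
    for f in fns:
        c=Cam(f); im=cv2.cvtColor(cv2.imread(f'pics/{f}.png'),cv2.COLOR_BGR2GRAY).astype(np.float32)
        c.gray=im; c.pyr={}
        cs.append(c)
    return cs
def grad(c,sig):
    if sig not in c.pyr:
        g=cv2.GaussianBlur(c.gray,(0,0),sig); c.pyr[sig]=(cv2.Sobel(g,cv2.CV_32F,1,0,scale=.125),cv2.Sobel(g,cv2.CV_32F,0,1,scale=.125))
    return c.pyr[sig]
def projN(c,P,corr):
    # corr: 6 (mm, rad) applied in tool frame on camera mount
    z=c.z
    T=R.from_euler('xyz',z['s_rot']); M=z['mount']
    Rc=R.from_rotvec(corr[3:]).as_matrix()@M[:3,:3]; tc=M[:3,3]+corr[:3]
    q=T.inv().apply(P-z['s_pos']); q=(q-tc)@Rc
    n=np.hypot(q[:,0],q[:,1])+1e-9; th=np.arctan2(n,q[:,2])
    return c.c+c.f*(th/n)[:,None]*q[:,:2]
def masked(uv):
    u,v=uv.T
    # gripper region
    m=(u<3)|(u>508)|(v<3)|(v>380)|(v>325)|((v>238)&(u>125)&(u<178))|((v>238)&(u>334)&(u<385))|((v>280)&(u<150))|((v>280)&(u>360))
    return m
def score(c,polys,corr,sig):
    gx,gy=grad(c,sig); tot=0;n=0
    for P in polys:   # Nx3 sampled polyline
        uv=projN(c,P,corr); t=np.gradient(uv,axis=0); t/=np.linalg.norm(t,axis=1)[:,None]+1e-9
        ok=~masked(uv)
        if not ok.any(): continue
        a=map_coordinates(gx,[uv[:,1],uv[:,0]],order=1,mode='nearest');b=map_coordinates(gy,[uv[:,1],uv[:,0]],order=1,mode='nearest')
        s=np.abs(-t[:,1]*a+t[:,0]*b); s=np.minimum(s,25)
        tot+=s[ok].sum();n+=ok.sum()
    return tot,n
def line(a,b,n=40): return np.linspace(a,b,n)
def rect(x0,x1,y0,y1,z,n=30):
    c=[(x0,y0),(x1,y0),(x1,y1),(x0,y1)]
    return [line((*c[i],z),(*c[(i+1)%4],z),n) for i in range(4)]
def circ(x,y,r,z,n=40):
    t=np.linspace(0,2*np.pi,n); return np.c_[x+r*np.cos(t),y+r*np.sin(t),np.full(n,z)]
def place(polys,x,y,yaw,z=0):
    c,s=np.cos(yaw),np.sin(yaw); out=[]
    for P in polys: out.append(np.c_[x+c*P[:,0]-s*P[:,1],y+s*P[:,0]+c*P[:,1],P[:,2]+z])
    return out
def manifold():
    P=rect(-28,28,-160,160,40,160)
    for i,y in enumerate((-120,-40,40,120)): P.append(circ(0,y,17,46))
    return P
E
cat > f1.py <<'E'
from fit import *
cs=cams(['w2','w3','w4','w5']); M=manifold()
def cost(p,sig,w=1):
    tot=n=0
    for c in cs:
        a,b=score(c,place(M,p[0],p[1],p[2]/100),np.r_[p[3:6],p[6:9]/100],sig); tot+=a;n+=b
    return -tot/n+ .01*np.sum((p[3:6]/2)**2)+.01*np.sum((p[6:9])**2)
p=np.array([600,15,0,0,0,0,0,0,0],float)
for sig in (4,2,1):
    for _ in range(2):
        r=minimize(cost,p,args=(sig,),method='Powell',options=dict(maxiter=30,xtol=1e-3,ftol=1e-5)); p=r.x
    print(sig,np.round(p,2),r.fun)
np.save('corr.npy',np.r_[p[3:6],p[6:9]/100]); np.save('man.npy',[p[0],p[1],p[2]/100])
for c,n in zip(cs,['w2','w3','w4','w5']):
    im=cv2.resize(c.gray.astype(np.uint8),None,fx=1,fy=1);im=cv2.cvtColor(im,cv2.COLOR_GRAY2BGR);im=cv2.resize(im,(1024,768),interpolation=cv2.INTER_CUBIC)
    for P in place(M,p[0],p[1],p[2]/100):
        uv=projN(c,P,np.r_[p[3:6],p[6:9]/100])*2+.5
        cv2.polylines(im,[np.round(uv).astype(int)],False,(0,0,255),1)
    cv2.imwrite(f'pics/o_{n}.png',im[100:700,:800] if n!='w4' else im[0:600,200:1000])
E
time python3 f1.py
```

```text
4 [ 6.0479e+02  1.9550e+01 -4.1000e-01  3.0000e-02 -2.1000e-01 -2.1700e+00
  4.0000e-02  0.0000e+00 -2.0000e-02] -11.893596838999471
2 [ 6.0541e+02  1.9730e+01 -3.4000e-01 -4.0000e-02  4.3000e-01 -3.6300e+00
  1.6000e-01  1.0000e-02 -9.0000e-02] -18.369698076049982
1 [ 6.0514e+02  1.9770e+01 -2.1000e-01 -7.0000e-02  6.2000e-01 -4.1500e+00
  2.1000e-01  0.0000e+00 -9.0000e-02] -20.7337296837565
real	1m38.079s
user	1m36.546s
sys	0m1.339s
```

View pics/o_w3.png

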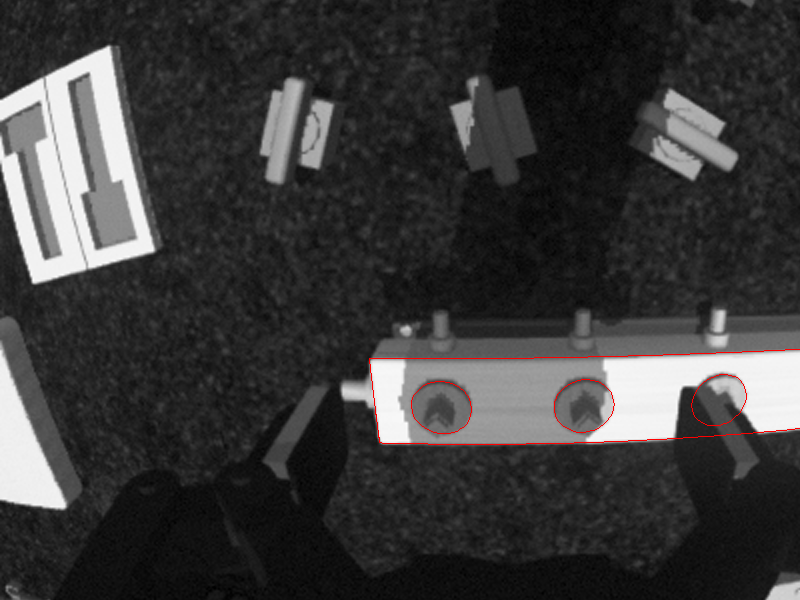

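View pics/o_w4.png

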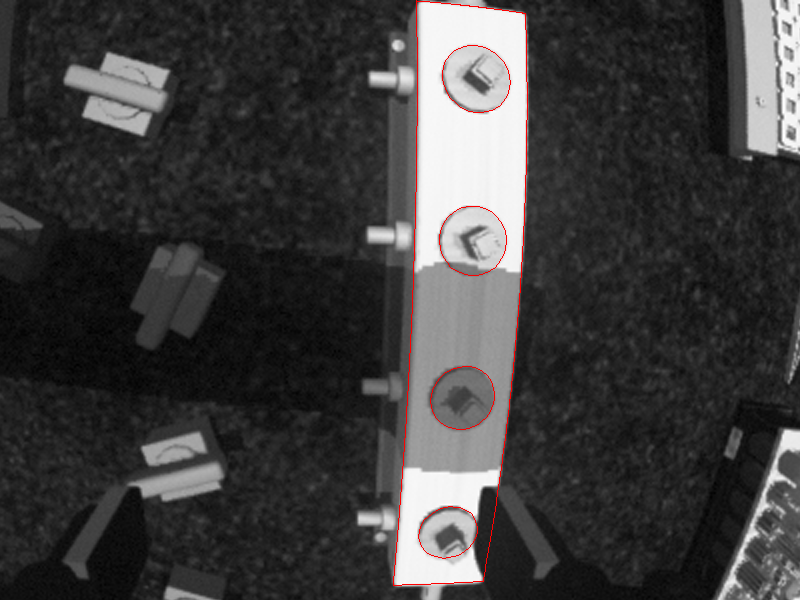

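Overlays match closely: manifold at (605.1, 19.8), yaw -0.002. Next I'll fit the spindle angles and the handle poses with the corrected camera.

```bash
cat > f2.py <<'E'
from fit import *
cs=cams(['w2','w3','w4','w5']); corr=np.load('corr.npy'); mx,my,mw=np.load('man.npy')
c_,s_=np.cos(mw),np.sin(mw)
for i,y in enumerate((-120,-40,40,120)):
    X,Y=mx-s_*y,my+c_*y
    S=rect(-6,6,-6,6,63,12)+rect(-4.5,4.5,-4.5,4.5,66,10)+rect(-6,6,-6,6,46,12)
    an=np.arange(0.3,1.35,.02); v=[]
    for a in an:
        t=n=0
        for c in cs:
            q,m=score(c,place(S,X,Y,mw+a),corr,1.0);t+=q;n+=m
        v.append(t/n)
    k=np.argsort(v)[::-1][:4]; 
    def cost(p):
        t=n=0
        for c in cs:
            q,m=score(c,place(S,p[0],p[1],mw+p[2]/20),corr,.8);t+=q;n+=m
        return -t/n
    r=minimize(cost,[X,Y,an[k[0]]*20],method='Nelder-Mead',options=dict(initial_simplex=np.array([X,Y,an[k[0]]*20])+np.array([[0,0,0],[1,0,0],[0,1,0],[0,0,2]])))
    print(i+1,'seat',np.round([X,Y],1),'ang cand',np.round(an[k],2),np.round(np.array(v)[k],1),'free fit',np.round([r.x[0],r.x[1],r.x[2]/20],2),round(r.fun,2))
H=rect(-18,18,-18,18,26,30)+rect(-28,28,-6,6,40,40)+[line((-28,-6,45),(28,-6,45)),line((-28,6,45),(28,6,45))][:0]+rect(-18,18,-18,18,0,20)[:0]
for x0,y0 in [(432,131),(455,31),(454,-66),(447,-171)]:
    best=None
    def cost(p,sig):
        t=n=0
        for c in cs:
            P=place(H,p[0],p[1],p[2]/20)
            q,m=score(c,P,corr,sig);t+=q;n+=m
        return -t/max(n,1)
    for a in np.arange(0,np.pi,np.pi/8):
        r=minimize(cost,[x0,y0,a*20],args=(3,),method='Nelder-Mead',options=dict(maxiter=80,initial_simplex=np.array([x0,y0,a*20])+np.array([[0,0,0],[8,0,0],[0,8,0],[0,0,4]])))
        if best is None or r.fun<best.fun: best=r
    for sg in (1.5,1):
        best=minimize(cost,best.x,args=(sg,),method='Nelder-Mead',options=dict(initial_simplex=best.x+np.array([[0,0,0],[2,0,0],[0,2,0],[0,0,1]])))
    print('handle',np.round([best.x[0],best.x[1],best.x[2]/20],2),round(best.fun,2))
E
time python3 f2.py
```

```text
1 seat [ 604.9 -100.2] ang cand [0.74 0.72 0.76 0.7 ] [10.3 10.3 10.3 10.3] free fit [ 605.21 -102.05    0.69] -11.78
2 seat [605.1 -20.2] ang cand [0.92 0.9  0.94 0.96] [5.9 5.9 5.9 5.9] free fit [606.61 -20.62   0.95] -6.42
3 seat [605.2  59.8] ang cand [0.48 0.46 0.5  0.52] [7.5 7.4 7.4 7.4] free fit [6.0626e+02 6.0520e+01 5.7000e-01] -8.5
4 seat [605.4 139.8] ang cand [0.92 0.9  0.94 0.96] [11.9 11.9 11.9 11.9] free fit [606.79 141.18   1.  ] -13.57
handle [ 4.3136e+02  1.3784e+02 -3.7000e-01] -17.67
handle [456.03  31.6    1.09] -10.33
handle [ 4.5381e+02 -6.9150e+01  2.7000e-01] -15.42
handle [ 448.89 -178.02    2.84] -17.47
real	4m20.005s
user	4m15.900s
sys	0m3.238s
```

```bash
cat > ov.py <<'E'
from fit import *
def ovl(fn,polys,center,k=6,half=30,corr=None,out=None,col=(0,0,255)):
    c=Cam(fn); im=cv2.imread(f'pics/{fn}.png')
    corr=np.load('corr.npy') if corr is None else corr
    u=np.round(projN(c,np.array([center],float),corr)[0]).astype(int); x0,y0=u-half
    big=cv2.copyMakeBorder(im,60,60,60,60,cv2.BORDER_CONSTANT)[y0+60:y0+60+2*half,x0+60:x0+60+2*half]
    big=cv2.resize(big,None,fx=k,fy=k,interpolation=cv2.INTER_CUBIC)
    for P in polys:
        uv=(projN(c,P,corr)-[x0,y0]+.5)*k-.5
        cv2.polylines(big,[np.round(uv).astype(int)],False,col,1)
    return big
SP=rect(-6,6,-6,6,63,12)+rect(-4.5,4.5,-4.5,4.5,66,10)+rect(-6,6,-6,6,46,12)
HA=rect(-18,18,-18,18,26,30)+rect(-28,28,-6,6,40,40)
def sheet(t,n,fn): cv2.imwrite('pics/'+fn,np.vstack([np.hstack(t[i:i+n]) for i in range(0,len(t),n)]))
E
python3 - <<'E'
from ov import *
mx,my,mw=np.load('man.npy')
ang=[.72,.94,.5,.95]; t=[]
for i,y in enumerate((-120,-40,40,120)):
    X,Y=mx-np.sin(mw)*y,my+y
    for f in {0:('w3','w5'),1:('w3','w5'),2:('w2','w4'),3:('w3','w4')}[i]:
        t.append(ovl(f,place(SP,X,Y,mw+ang[i]),(X,Y,55),k=7,half=14))
sheet(t,4,'sp3.png')
t=[]
for (x,y,a),fs in zip([(431.4,137.8,-.37),(456,31.6,1.09),(453.8,-69.2,.27),(448.9,-178,2.84)],[('w2','w3'),('w2','w5'),('w3','w2'),('w3','w2')]):
    for f in fs: t.append(ovl(f,place(HA,x,y,a),(x,y,25),k=5,half=20))
sheet(t,4,'ha3.png')
E
```

```text
(no output)
```

View pics/sp3.png

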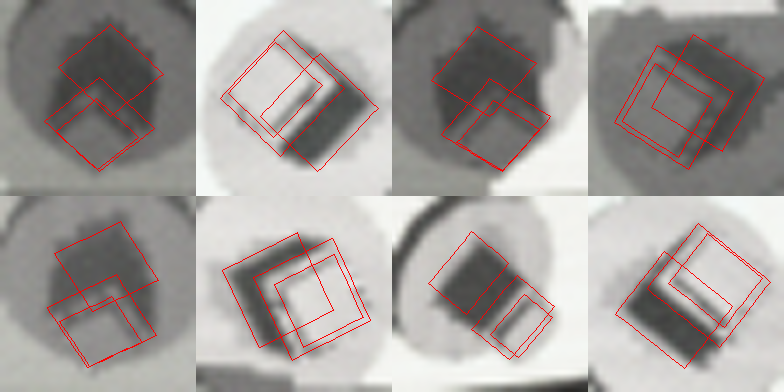

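View pics/ha3.png

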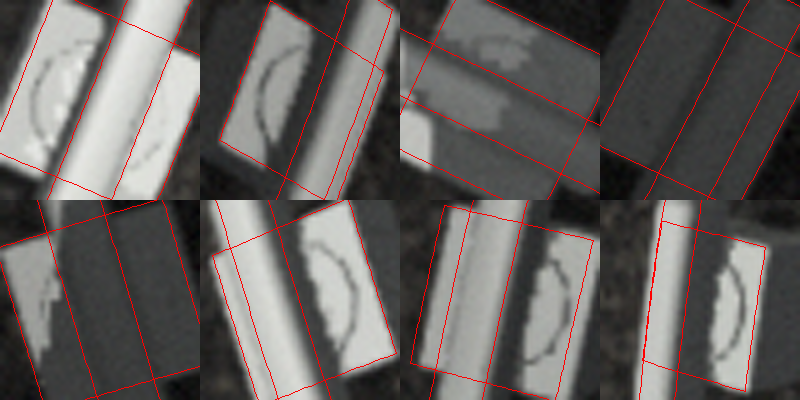

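Overlays agree to about a pixel. Estimated spindle angles are 0.72, 0.94, 0.50 and 0.95. First comes handle D at (449,-178), with a close look from just above it.

Run:
```python
from h import *
plan([449,-178,130],1.27)
```

```text
[[7,-21,5,0,0,10.4,1],[3,-22,5,0,0,10.4,1],[-1,-22,5,0,0,10.5,1],[-5,-22,5,0,0,10.4,1],[-9,-21,5,0,0,10.5,1],[-13,-18,5,0,0,10.4,1],[-16,-16,5,0,0,10.5,1],[-18,-13,5,0,0,10.4,1]]
[[-20.4,-9.3,5.5,0,0,10.5,1],[-21.8,-5.4,5.5,0,0,10.4,1]]
end [ 449. -178.  130.] [3.142 0.    1.27 ]
```

```bash
python3 -m jog '[[7,-21,5,0,0,10.4,1],[3,-22,5,0,0,10.4,1],[-1,-22,5,0,0,10.5,1],[-5,-22,5,0,0,10.4,1],[-9,-21,5,0,0,10.5,1],[-13,-18,5,0,0,10.4,1],[-16,-16,5,0,0,10.5,1],[-18,-13,5,0,0,10.4,1]]' >/dev/null;  python3 -m jog '[[-20.4,-9.3,5.5,0,0,10.5,1],[-21.8,-5.4,5.5,0,0,10.4,1],[0,0,0,0,0,0,1],[0,0,0,0,0,0,1]]'
cat > hf.py <<'E'
import sys
from ov import *
# usage: hf.py newname x y yaw  [othernames...] : snap wrist, fit handle
name,x0,y0,a0=sys.argv[1],*map(float,sys.argv[2:5]); others=sys.argv[5:]
import os
if not os.path.exists(f'pics/{name}.png'):
    s,d=snap('wrist',name+'.png'); print(s['time_s'],np.round(s['eef_pos'],2),np.round(s['tcp_rot'],4))
names=[name]+others; cs=cams(names); corr=np.load('corr.npy')
H=rect(-18,18,-18,18,26,30)+rect(-28,28,-6,6,38,40)
import fit
def cost(p,sig):
    t=n=0
    for c in cs:
        q,m=score(c,place(H,p[0],p[1],p[2]/20),corr,sig);t+=q;n+=m
    return -t/max(n,1)
best=None
for da in (-.1,0,.1):
    x=np.array([x0,y0,(a0+da)*20])
    for sg in (3,1.5,1):
        r=minimize(cost,x,args=(sg,),method='Nelder-Mead',options=dict(maxiter=120,initial_simplex=x+np.array([[0,0,0],[4,0,0],[0,4,0],[0,0,2]]))); x=r.x
    if best is None or r.fun<best.fun: best=r
x,y,a=best.x[0],best.x[1],best.x[2]/20
print('handle',round(x,2),round(y,2),round(a,3),'score',round(best.fun,1))
sheet([ovl(n,place(H,x,y,a),(x,y,25),k=8,half=35) for n in names[:1]],1,name+'_o.png')
E
python3 hf.py g1 449 -178 2.84
```

```text
time_s: 8.65
eef_pos: [449.5, -177.7, 130.2]
tcp_rot: [3.141, -0.0, 1.274]
force: [0.3, -0.3, 0.6]
opening: 0.999
8.65 [ 449.55 -177.7   130.15] [ 3.1414e+00 -4.0000e-04  1.2735e+00]
handle 451.25 -174.76 2.855 score -9.8
```

View pics/g1_o.png

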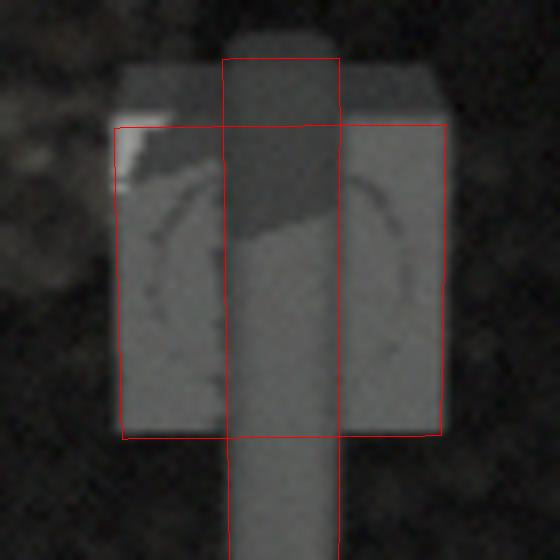

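Run:
```python
from ov import *
H=rect(-18,18,-18,18,26,30)+rect(-28,28,-6,6,45,40)+rect(-18,18,-18,18,0,30)
b=ovl('g1',place(H,451.25,-174.76,2.855),(451.25,-174.76,15),k=9,half=33)
cv2.imwrite('pics/g1_p.png',np.clip(b.astype(int)*2,0,255).astype(np.uint8))
```

```text
(no output)
```

View pics/g1_p.png

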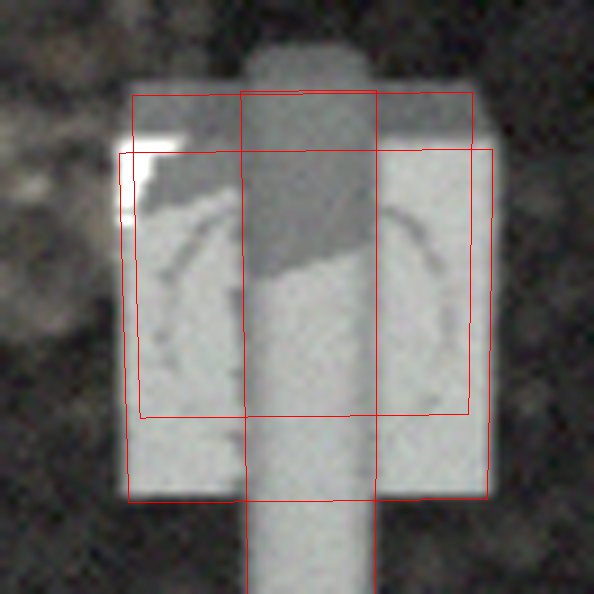

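View pics/g1.png

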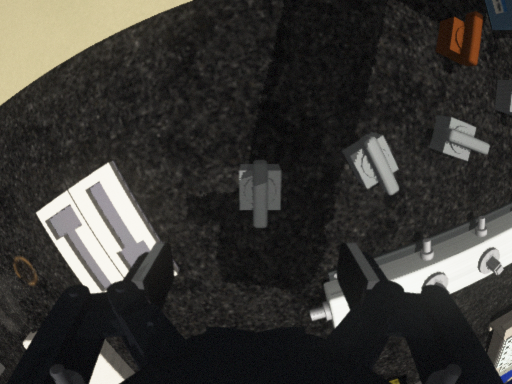

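```bash
sed -i 's/^H=rect.*/H=rect(-18,18,-18,18,26,30)+[line((-28,-6,38),(28,-6,38)),line((-28,6,38),(28,6,38))]/; s/for sg in (3,1.5,1)/for sg in (2,1)/' hf.py; sed -i 's/np.minimum(s,25)/np.minimum(s,c.cap if hasattr(c,"cap") else 25)/' fit.py; sed -i "s/^names=\[name\]+others; cs=cams(names);/names=[name]+others; cs=cams(names)\nfor c in cs: c.cap=8\n/" hf.py; sed -i 's/^ corr=/corr=/' hf.py
python3 hf.py g1 450.5 -174.5 2.855
python3 - <<'E'
import cv2,numpy as np
cv2.imwrite('pics/g1_q.png',np.clip(cv2.imread('pics/g1_o.png').astype(int)*2,0,255).astype(np.uint8))
E
```

```text
handle 449.84 -175.22 2.825 score -6.0
```

View pics/g1_q.png

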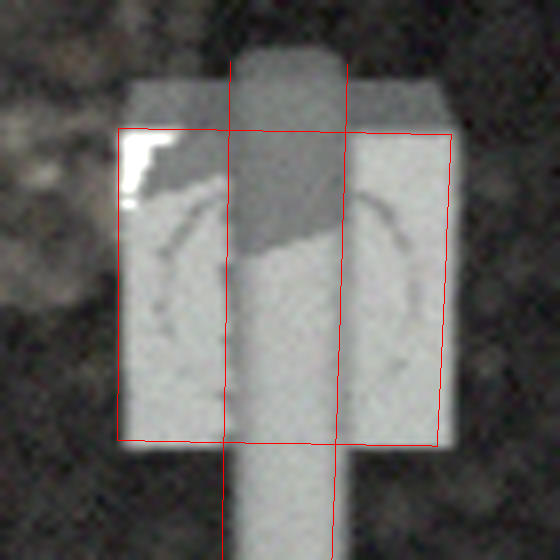

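Run:
```python
from h import *
plan([450.3,-174.6,60],1.284,g=0,n=3)
```

```text
[[1,0,23,0,0,-0.2,0],[1,-0.1,23.6,0,0,-0.2,0],[1,-0.2,23.6,0,0,-0.2,0]]
end [ 450.3 -174.6   60. ] [ 3.141 -0.     1.284]
```

```bash
python3 -m jog '[[1,0,23,0,0,-0.2,0],[1,0,24,0,0,-0.2,0],[1,0,23,0,0,-0.2,0],[0,0,20,0,0,0,0],[0,0,11,0,0,0,0],[0,0,0,0,0,0,0]]' 30; python3 -m jog '[[0,0,0,0,0,0,-1],[0,0,0,0,0,0,-1],[0,0,0,0,0,0,-1],[0,0,0,0,0,0,-1]]' 50
```

```text
time_s: 9.45
eef_pos: [450.0, -174.5, 28.6]
tcp_rot: [-3.14, -0.0, 1.284]
force: [-0.0, 0.3, 0.7]
opening: 0.503
time_s: 9.95
eef_pos: [451.1, -175.5, 29.8]
tcp_rot: [3.14, 0.0, 1.283]
force: [0.3, 1.3, 5.2]
opening: 0.126
```

Run:
```python
from h import *
s=bot.sense()
plan([455,-174,130],1.284,g=-1,n=2)
plan([634,-133,135],0.72,g=-1,start=dict(eef_pos=[455,-174,130],tcp_rot=[np.pi,0,1.284]))
```

```text
[[1,2,-50,0,0,0,-1],[1.5,1.5,-50.2,0,0,-0.1,-1]]
end [ 455. -174.  130.] [3.14  0.    1.284]
[[22,40,-1,0,0,8.1,-1],[28,36,-1,0,0,8.1,-1],[33,32,-1,0,0,8.1,-1],[37.2,27.7,-2,0,0,8,-1]]
end [ 634. -133.  135.] [3.142 0.    0.72 ]
```

```bash
python3 -m jog '[[1,2,-50,0,0,0,-1],[2,2,-50,0,0,0,-1],[22,40,-1,0,0,8.1,-1],[28,36,-1,0,0,8.1,-1],[33,32,-1,0,0,8.1,-1],[37,28,-2,0,0,8,-1],[0,0,0,0,0,0,-1],[0,0,0,0,0,0,-1]]'
python3 - <<'E'
from h import *
s,d=snap('wrist','i1.png'); print(s['time_s'],s['eef_pos'],s['tcp_rot'],s['opening'])
E
```

```text
time_s: 10.95
eef_pos: [633.0, -133.0, 133.2]
tcp_rot: [-3.14, 0.002, 0.72]
force: [-0.9, -0.6, -0.3]
opening: 0.127
10.95 [ 633.0060614  -133.02346739  133.19546637] [-3.14009924e+00  1.57059128e-03  7.19677390e-01] 0.12683069108748202
```

View pics/i1.png

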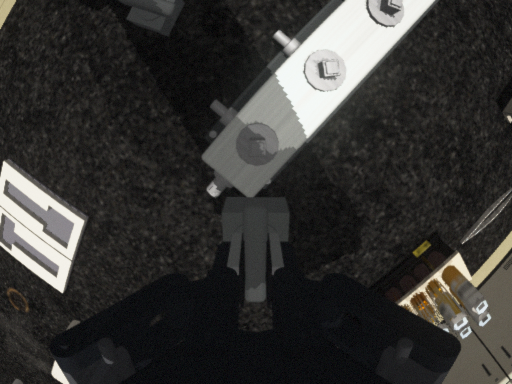

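```bash
cat > ins.py <<'E'
import sys
from ov import *
# ins.py name spindle_idx ang0 
name,i,a0=sys.argv[1],int(sys.argv[2]),float(sys.argv[3]); ez=float(sys.argv[4]) if len(sys.argv)>4 else 29.
mx,my,mw=np.load('man.npy'); corr=np.load('corr.npy'); y=(-120,-40,40,120)[i-1]
X,Y=mx-np.sin(mw)*y,my+np.cos(mw)*y
cs=cams([name]); c=cs[0]; c.cap=12
MB=[circ(0,0,17,46)]
def cost(p,sig): 
    q,n=score(c,place(MB,X+p[0],Y+p[1],0),corr,sig); return -q/n
x=np.zeros(2)
for sg in (2,1): 
    r=minimize(cost,x,args=(sg,),method='Nelder-Mead',options=dict(initial_simplex=x+np.array([[0,0],[2,0],[0,2]]))); x=r.x
print('boss shift from manifold fit (world)',np.round(x,2)); bx=x
def cs2(p,sig):
    q,n=score(c,place(SP,X+p[0],Y+p[1],mw+p[2]),corr,sig); return -q/n
for a in np.arange(a0-.3,a0+.31,.05): print(round(a,2),round(-cs2([bx[0],bx[1],a],1),2),end=' | ')
best=min((minimize(cs2,[bx[0],bx[1],a],args=(.8,),method='Nelder-Mead',options=dict(initial_simplex=np.array([bx[0],bx[1],a])+np.array([[0,0,0],[.7,0,0],[0,.7,0],[0,0,.07]]))) for a in (a0-.12,a0,a0+.12)),key=lambda r:r.fun)
print('\nspindle shift/ang',np.round(best.x,2),round(best.fun,2))
# handle in tool frame: polys in tool coords
z=c.z; T=R.from_euler('xyz',z['s_rot'])
def tool(P): return [T.apply(q)+z['s_pos'] for q in P]
def hand(ex,ey,w):
    # handle bar along tool y ; hub edges bottom (z=ez) and top (z=ez-26)
    H=[line((-18,-18,ez),(18,-18,ez)),line((-18,-18,ez-26),(18,-18,ez-26)),line((-18,-18,ez-26),(-18,-18,ez)),line((18,-18,ez-26),(18,-18,ez))]
    return tool([q+np.array([ex,ey,0]) for q in H])
def ch(p,sig):
    uvs=hand(*p,0); gx=0
    import fit
    q,n=score(c,uvs,corr,sig); return -q/n
import fit; m0=fit.masked; 
fit.masked=lambda uv:np.zeros(len(uv),bool)
x=np.zeros(2)
for sg in (2,1):
    r=minimize(ch,x,args=(sg,),method='Nelder-Mead',options=dict(initial_simplex=x+np.array([[0,0],[1.5,0],[0,1.5]]))); x=r.x
print('handle offset in tool x,y',np.round(x,2),round(r.fun,2))
A=ovl(name,place(SP+MB,X,Y,mw+best.x[2]),(X,Y,46),k=10,half=20)
pc=T.apply([0,0,20])+z['s_pos']
B=ovl(name,hand(0,0,0),pc,k=5,half=40,col=(0,255,0)); B=np.clip(B.astype(int)*3,0,255).astype(np.uint8)
cv2.imwrite(f'pics/{name}_o.png',np.hstack([A,B]))
E
python3 ins.py i1 1 .72
```

```text
boss shift from manifold fit (world) [-0.36 -0.09]
0.42 1.98 | 0.47 2.05 | 0.52 2.15 | 0.57 2.22 | 0.62 2.3 | 0.67 2.38 | 0.72 2.39 | 0.77 2.4 | 0.82 2.41 | 0.87 2.43 | 0.92 2.46 | 0.97 2.51 | 1.02 2.5 | 
spindle shift/ang [-0.48  1.37  0.84] -3.31
handle offset in tool x,y [-1.13 -0.26] -6.07
```

View pics/i1_o.png

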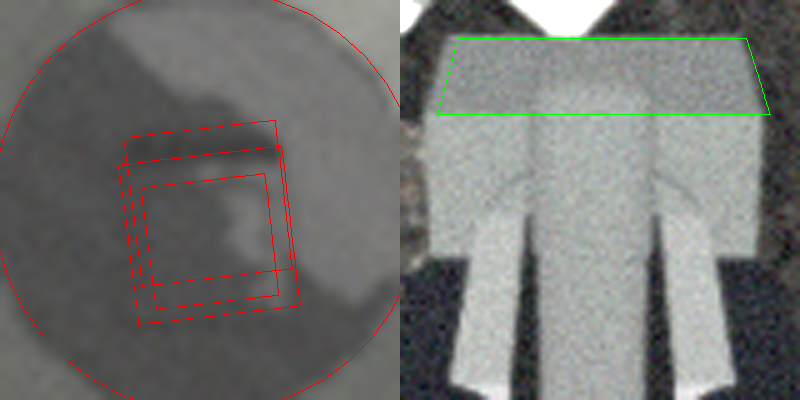

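Run:
```python
from ov import *
mx,my,mw=np.load('man.npy'); X,Y=mx+np.sin(mw)*120,my-120
t=[]
for a in (.7,.85):
    b=ovl('i1',[],(X,Y,60),k=16,half=12).astype(float); b=(b-50)*3; b=np.clip(b,0,255).astype(np.uint8)
    c=Cam('i1'); corr=np.load('corr.npy'); u=np.round(projN(c,np.array([[X,Y,60.]]),corr)[0]).astype(int)-12
    for P in place(SP,X-.4,Y,mw+a)[:8]:
        cv2.polylines(b,[np.round((projN(c,P,corr)-u+.5)*16-.5).astype(int)],False,(0,0,255),1)
    t.append(b)
sheet(t,2,'i1_s.png')
```

```text
(no output)
```

View pics/i1_s.png

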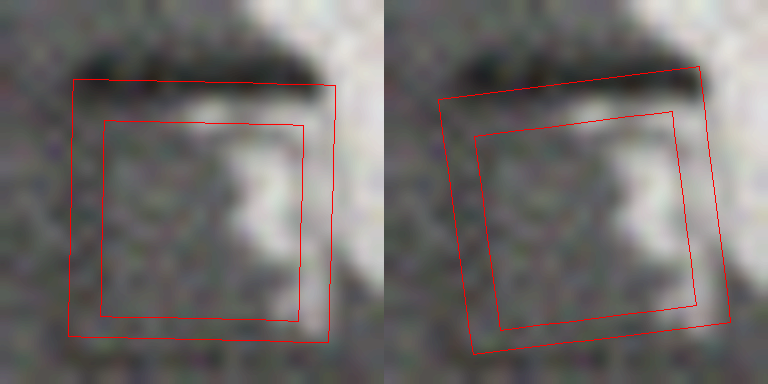

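Run:
```python
from h import *
plan([604.6,-100.2,104],0.722,g=-1,n=3)
```

```text
[[0.2,-14.4,9.8,0,0,-0.1,-1],[0.3,-14.4,9.9,0,0,0,-1],[0.2,-14.4,9.8,0,0,-0.1,-1]]
end [ 604.6 -100.2  104. ] [-3.14e+00  1.00e-03  7.22e-01]
```

```bash
python3 -m jog '[[0.2,-14.4,10,0,0,-0.1,-1],[0.3,-14.4,10,0,0,0,-1],[0.2,-14.4,10,0,0,-0.1,-1],[0,0,0,0,0,0,-1],[0,0,0,0,0,0,-1]]'; python3 -m jog '[[0,0,5,0,0,0,-1],[0,0,5,0,0,0,-1],[0,0,2,0,0,0,-1],[0,0,0,0,0,0,-1]]'
```

```text
time_s: 11.62
eef_pos: [606.0, -100.8, 104.7]
tcp_rot: [3.141, -0.0, 0.722]
force: [0.5, 0.3, -0.4]
opening: 0.125
time_s: 12.12
eef_pos: [606.0, -100.2, 91.6]
tcp_rot: [-3.141, 0.0, 0.722]
force: [-0.0, 0.3, -1.7]
opening: 0.125
```

```bash
python3 -m jog '[[-0.4,-0.4,3,0,0,0,-1],[0,0,3,0,0,0,-1],[0,0,0,0,0,0,-1]]'; python3 -m jog '[[0,0,4,0,0,0,-1],[0,0,4,0,0,0,-1],[0,0,0,0,0,0,-1]]'
```

```text
time_s: 12.5
eef_pos: [605.7, -100.3, 85.8]
tcp_rot: [3.141, 0.0, 0.722]
force: [1.6, -1.1, -0.4]
opening: 0.123
time_s: 12.88
eef_pos: [605.7, -100.3, 77.6]
tcp_rot: [3.141, 0.0, 0.722]
force: [2.0, -1.6, -1.2]
opening: 0.124
```

```bash
python3 -m jog '[[0,0,2,0,0,0,-1],[0,0,1,0,0,0,-1],[0,0,0,0,0,0,-1]]'; python3 -m jog '[[0,0,1,0,0,0,-1],[0,0,1,0,0,0,-1],[0,0,0,0,0,0,-1]]'
```

```text
time_s: 13.25
eef_pos: [605.9, -100.2, 75.8]
tcp_rot: [3.141, -0.0, 0.722]
force: [-0.1, -0.6, 5.3]
opening: 0.122
time_s: 13.62
eef_pos: [606.0, -100.2, 75.8]
tcp_rot: [3.14, -0.001, 0.722]
force: [-3.8, 0.9, 15.6]
opening: 0.128
```

```bash
python3 -m jog '[[0,0,-1.5,0,0,8,-1],[0,0,0,0,0,9,-1],[0,0,0,0,0,9,-1],[0,0,0,0,0,9,-1],[0,0,0,0,0,0,-1],[0,0,0,0,0,0,-1]]'; python3 -c "
from h import *
s=bot.sense();print(s['wrist_torque'],s['force'])"; python3 -m jog '[[0,0,0,0,0,5,-1],[0,0,0,0,0,5,-1],[0,0,0,0,0,0,-1]]';python3 -c "
from h import *
s=bot.sense();print(s['wrist_torque'],s['force'])"
```

```text
time_s: 14.38
eef_pos: [605.8, -100.9, 75.8]
tcp_rot: [3.14, -0.001, 0.111]
force: [-1.7, -2.5, 7.7]
opening: 0.122
[-0.48325359  0.45458413 -0.03772165] [-1.74416921 -2.5108764   7.69783476]
time_s: 14.75
eef_pos: [605.7, -100.9, 75.8]
tcp_rot: [3.14, -0.001, -0.064]
force: [-1.9, -2.5, 8.2]
opening: 0.125
[-0.46037091  0.48155126 -0.00929979] [-1.89366625 -2.51420261  8.19798287]
```

```bash
python3 -m jog '[[0,0,0,0,0,4,-1],[0,0,0,0,0,0,-1]]'; python3 -c "
from h import *
s=bot.sense();print(s['wrist_torque'],s['tcp_rot'][2])"; python3 -m jog '[[0,0,0,0,0,3,-1],[0,0,0,0,0,0,-1]]';python3 -c "
from h import *
s=bot.sense();print(s['wrist_torque'],s['tcp_rot'][2])"
```

```text
time_s: 15.0
eef_pos: [605.6, -100.9, 75.8]
tcp_rot: [3.14, -0.001, -0.134]
force: [-2.4, -2.4, 8.0]
opening: 0.122
[-0.4558258   0.63989243  0.01778228] -0.13372455060520072
time_s: 15.25
eef_pos: [605.5, -100.9, 75.8]
tcp_rot: [3.14, -0.001, -0.186]
force: [-2.9, -2.3, 7.9]
opening: 0.125
[-0.47204536  0.58470628  0.03349111] -0.18582679522037981
```

```bash
python3 -m jog '[[0,0,0,0,0,4,-1],[0,0,0,0,0,0,-1],[0,0,0,0,0,0,-1]]'; python3 -c "
from h import *
s=bot.sense();print(s['wrist_torque'],s['tcp_rot'][2])"; python3 -m jog '[[0,0,0,0,0,4,-1],[0,0,0,0,0,0,-1],[0,0,0,0,0,0,-1]]';python3 -c "
from h import *
s=bot.sense();print(s['wrist_torque'],s['tcp_rot'][2])"
```

```text
time_s: 15.62
eef_pos: [605.5, -100.9, 75.8]
tcp_rot: [3.14, -0.001, -0.255]
force: [-2.7, -2.2, 10.0]
opening: 0.122
[-0.50445304  0.59456188  0.24150596] -0.25485998701500745
time_s: 16.0
eef_pos: [605.4, -100.9, 75.8]
tcp_rot: [3.14, -0.001, -0.324]
force: [-2.5, -2.6, 8.6]
opening: 0.125
[-0.43557105  0.65737252  0.43746268] -0.32387574776277117
```

```bash
python3 -m jog '[[0,0,0,0,0,-6,-1],[0,0,0,0,0,0,-1],[0,0,0,0,0,0,-0.4],[0,0,0,0,0,0,-0.4],[0,0,0,0,0,0,-0.4]]'; python3 -m jog '[[0,0,-10,0,0,0,-0.4],[0,0,-20,0,0,0,-0.4],[0,0,-40,0,0,0,0],[0,0,-40,0,0,0,0],[0,-20,-10,0,0,0,0],[0,0,0,0,0,0,0]]'
python3 - <<'E'
from h import *
s,d=snap('wrist','c1.png'); print(s['time_s'],s['eef_pos'],s['tcp_rot'],s['opening'])
snap('top','t1.png')
E
```

```text
time_s: 16.62
eef_pos: [605.1, -99.7, 74.0]
tcp_rot: [-3.141, 0.001, -0.22]
force: [-0.3, 0.5, 0.0]
opening: 0.297
time_s: 17.38
eef_pos: [610.7, -79.1, 195.1]
tcp_rot: [-3.141, -0.002, -0.218]
force: [-0.2, 0.5, -0.2]
opening: 0.497
17.375 [610.66037816 -79.08518078 195.09978685] [-3.14124903e+00 -1.59891538e-03 -2.17995859e-01] 0.4970688597794748
```

View pics/c1.png

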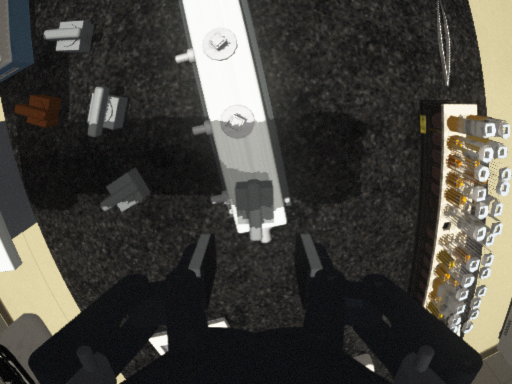

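View pics/t1.png

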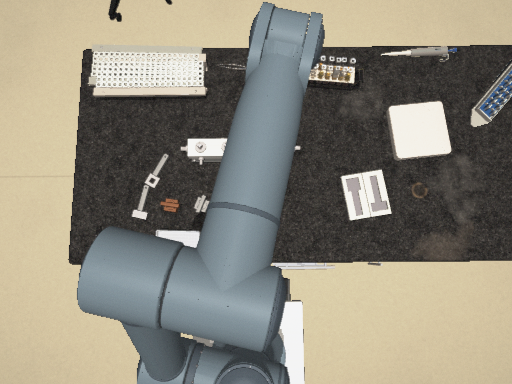

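Top view: the key has been knocked and now lies near (157,168), close to the scraper, so I'll re-measure it later. Handle 1 is home on spindle 1 in the wrist view at (255,195). Next is handle C.

Run:
```python
from h import *
plan([454,-69,130],1.84,g=0)
```

```text
[[-13,2,5,0,0,-9.8,0],[-13,0,5,0,0,-9.8,0],[-13,-3,5,0,0,-9.8,0],[-12,-5,5,0,0,-9.8,0],[-11,-7,5,0,0,-9.8,0],[-10,-8,5,0,0,-9.9,0],[-8,-10,6,0,0,-9.8,0],[-7,-11,5,0,0,-9.9,0]]
[[-4.4,-12,5.6,0,0,-9.8,0],[-2.3,-12.6,5.6,0,0,-9.9,0],[-0.1,-12.8,5.6,0,0,-9.8,0],[2.1,-12.7,5.6,0,0,-9.9,0]]
end [454. -69. 130.] [-3.139e+00 -1.000e-03  1.840e+00]
```

```bash
python3 -m jog '[[-13,2,5,0,0,-9.8,0],[-13,0,5,0,0,-9.8,0],[-13,-3,5,0,0,-9.8,0],[-12,-5,5,0,0,-9.8,0],[-11,-7,5,0,0,-9.8,0],[-10,-8,5,0,0,-9.9,0],[-8,-10,6,0,0,-9.8,0],[-7,-11,5,0,0,-9.9,0]]' >/dev/null; python3 -m jog '[[-4.4,-12,5.6,0,0,-9.8,0],[-2.3,-12.6,5.6,0,0,-9.9,0],[-0.1,-12.8,5.6,0,0,-9.8,0],[2.1,-12.7,5.6,0,0,-9.9,0],[0,0,0,0,0,0,0],[0,0,0,0,0,0,0]]'; python3 hf.py g2 453 -68.5 .27;  python3 - <<'E'
import cv2,numpy as np
cv2.imwrite('pics/g2_q.png',np.clip(cv2.imread('pics/g2_o.png').astype(int)*2,0,255).astype(np.uint8))
E
```

```text
time_s: 19.23
eef_pos: [454.8, -69.6, 130.6]
tcp_rot: [-3.141, -0.0, 1.837]
force: [0.7, 0.3, 0.3]
opening: 0.5
19.225 [454.85 -69.63 130.6 ] [-3.1409e+00 -3.0000e-04  1.8367e+00]
handle 455.37 -68.67 0.26 score -6.3
```

View pics/g2_q.png

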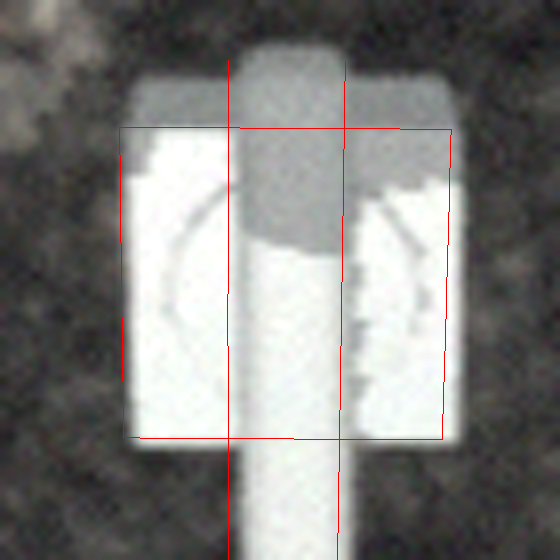

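Run:
```python
from h import *
plan([455.1,-67.8,60],1.83,g=0,n=3)
```

```text
[[1,0,24,0,0,0.1,0],[0.4,0.2,23.5,0,0,0.2,0],[0.5,0.1,23.4,0,0,0.1,0]]
end [455.1 -67.8  60. ] [3.142 0.    1.83 ]
```

```bash
python3 -m jog '[[0.7,0,24,0,0,0.1,0],[0.5,0,24,0,0,0.1,0],[0.5,0.3,23,0,0,0.1,0],[0,0,20,0,0,0,0],[0,0,11,0,0,0,0],[0,0,0,0,0,0,0]]' 30; python3 -m jog '[[0,0,0,0,0,0,-1],[0,0,0,0,0,0,-1],[0,0,0,0,0,0,-1],[0,0,0,0,0,0,-1]]' 50
python3 - <<'E'
from h import *
s=bot.sense()
mx,my,mw=np.load('man.npy'); X,Y=mx,my-40; a=.94
ty=np.array([np.sin(a),-np.cos(a)]); print(X,Y,ty)
plan([457,-67,130],1.83,g=-1,n=2)
plan([X+44*ty[0],Y+44*ty[1],135],a,g=-1,start=dict(eef_pos=[457,-67,130],tcp_rot=[np.pi,0,1.83]))
E
```

```text
time_s: 20.02
eef_pos: [454.5, -67.7, 28.6]
tcp_rot: [-3.141, -0.001, 1.834]
force: [0.0, 0.8, 1.0]
opening: 0.498
time_s: 20.52
eef_pos: [455.6, -68.0, 29.9]
tcp_rot: [3.14, 0.001, 1.834]
force: [-1.6, 1.0, 6.9]
opening: 0.125
605.1360362354269 -20.227874528558335 [ 0.8075581  -0.58978803]
[[0,1,-50,0,0,0.1,-1],[0.5,0.8,-50.1,0,0,0.1,-1]]
end [457.1 -67.  130. ] [3.140e+00 1.000e-03 1.831e+00]
[[-5,37,-1,0,0,10.2,-1],[1,37,-1,0,0,10.2,-1],[8,36,-1,0,0,10.2,-1],[14,34,-1,0,0,10.2,-1],[19.2,31.5,-1,0,0,10.2,-1]]
end [640.7 -46.1 135. ] [ 3.142 -0.     0.94 ]
```

```bash
python3 -m jog '[[0,1,-50,0,0,0,-1],[0,1,-50,0,0,0.2,-1],[-5,37,-1,0,0,10.2,-1],[1,37,-1,0,0,10.2,-1],[8,36,-1,0,0,10.2,-1],[14,34,-1,0,0,10.2,-1],[19,31,-1,0,0,10.2,-1],[0,0,0,0,0,0,-1]]' >/dev/null; python3 -m jog '[[0,0,0,0,0,0,-1]]'
python3 - <<'E'
from h import *
s,d=snap('wrist','i2.png'); print(s['time_s'],s['eef_pos'],s['tcp_rot'],s['opening'])
E
python3 ins.py i2 2 .94 30
cat > spv.py <<'E'
import sys
from ov import *
n,i=sys.argv[1],int(sys.argv[2]); sh=list(map(float,sys.argv[3:5]));angs=list(map(float,sys.argv[5:])); y=(-120,-40,40,120)[i-1]
mx,my,mw=np.load('man.npy'); X,Y=mx-np.sin(mw)*y+sh[0],my+y+sh[1]
t=[]
c=Cam(n); corr=np.load('corr.npy'); u=np.round(projN(c,np.array([[X,Y,60.]]),corr)[0]).astype(int)-12
for a in angs:
    b=ovl(n,[],(X,Y,60),k=16,half=12).astype(float); lo,hi=np.percentile(b,[2,90]); b=np.clip((b-lo)/(hi-lo)*255,0,255).astype(np.uint8)
    for P in place(SP,X,Y,mw+a)[:8]:
        cv2.polylines(b,[np.round((projN(c,P,corr)-u+.5)*16-.5).astype(int)],False,(0,0,255),1)
    t.append(b)
sheet(t,2,n+'_s.png')
E
python3 spv.py i2 2 -.3 0 .88 .98
```

```text
time_s: 21.65
eef_pos: [638.7, -46.3, 133.4]
tcp_rot: [-3.14, 0.001, 0.942]
force: [-0.9, 0.5, -0.6]
opening: 0.126
21.65 [638.72264621 -46.26013132 133.37282733] [-3.13986842e+00  1.20223831e-03  9.41666977e-01] 0.12563562539830553
boss shift from manifold fit (world) [-0.07 -0.31]
0.64 1.16 | 0.69 1.18 | 0.74 1.19 | 0.79 1.2 | 0.84 1.21 | 0.89 1.22 | 0.94 1.21 | 0.99 1.22 | 1.04 1.21 | 1.09 1.19 | 1.14 1.15 | 1.19 1.11 | 1.24 1.07 | 
spindle shift/ang [0.64 1.25 1.07] -1.71
handle offset in tool x,y [-0.73  0.99] -7.1
```

View pics/i2_s.png

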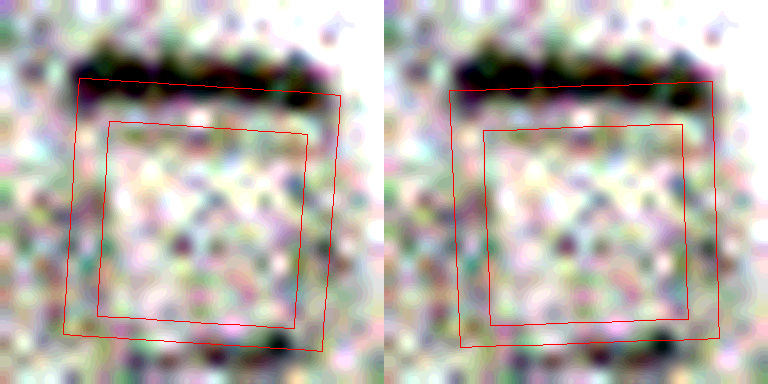

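View pics/i2_o.png

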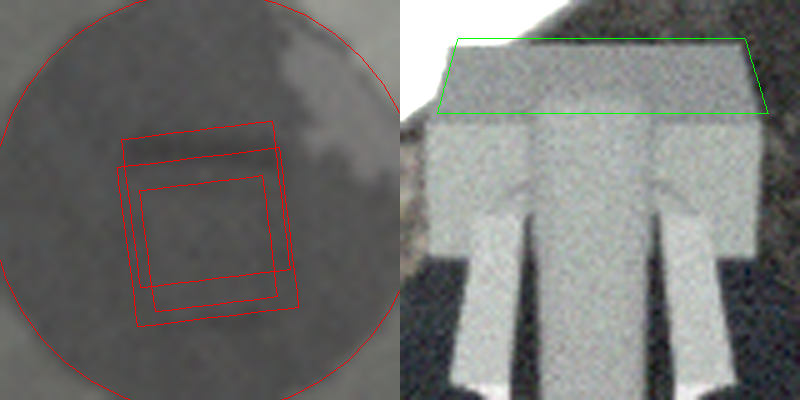

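Run:
```python
from h import *
plan([604.3,-20.1,104],0.945,g=-1,n=3)
```

```text
[[0.4,-14.3,9.9,0,0,-0.1,-1],[0.4,-14.3,9.9,0,0,-0.1,-1],[0.4,-14.4,9.9,0,0,0,-1]]
end [604.3 -20.1 104. ] [-3.14e+00  1.00e-03  9.45e-01]
```

```bash
python3 -m jog '[[0.4,-14.3,10,0,0,-0.1,-1],[0.4,-14.3,10,0,0,-0.1,-1],[0.4,-14.4,10,0,0,0,-1],[0,0,0,0,0,0,-1],[0,0,0,0,0,0,-1],[0,0,0,0,0,0,-1]]'
```

```text
time_s: 22.45
eef_pos: [606.6, -20.6, 104.8]
tcp_rot: [3.14, -0.001, 0.944]
force: [0.2, 0.4, 0.1]
opening: 0.123
```

```bash
python3 -m jog '[[-0.9,-1.8,2,0,0,0,-1],[0,0,0,0,0,0,-1]]';python3 -m jog '[[0,0,5,0,0,0,-1],[0,0,5,0,0,0,-1],[0,0,0,0,0,0,-1]]'; python3 -m jog '[[0,0,3,0,0,0,-1],[0,0,3,0,0,0,-1],[0,0,0,0,0,0,-1]]'
```

```text
time_s: 22.7
eef_pos: [603.6, -19.8, 101.9]
tcp_rot: [-3.141, 0.0, 0.944]
force: [-0.5, 0.1, -0.2]
opening: 0.125
time_s: 23.08
eef_pos: [604.0, -19.7, 92.5]
tcp_rot: [3.141, -0.0, 0.944]
force: [-1.2, 0.3, 4.8]
opening: 0.122
time_s: 23.45
eef_pos: [604.7, -20.0, 85.9]
tcp_rot: [3.14, -0.001, 0.944]
force: [3.1, -1.3, -1.4]
opening: 0.124
```

Going in smoothly. I'll continue down and seat it.

```bash
python3 -m jog '[[0,0,4,0,0,0,-1],[0,0,4,0,0,0,-1],[0,0,2,0,0,0,-1],[0,0,2,0,0,0,-1],[0,0,1,0,0,0,-1],[0,0,0,0,0,0,-1]]'
```

```text
time_s: 24.2
eef_pos: [605.1, -19.9, 75.9]
tcp_rot: [3.138, -0.002, 0.944]
force: [0.7, -0.6, 15.4]
opening: 0.128
```

```bash
python3 -m jog '[[0,0,-1.5,0,0,9,-1],[0,0,0,0,0,10,-1],[0,0,0,0,0,10,-1],[0,0,0,0,0,10,-1],[0,0,0,0,0,10,-1],[0,0,0,0,0,10,-1],[0,0,0,0,0,5,-1],[0,0,0,0,0,0,-1]]'; python3 -c "
from h import *
s=bot.sense();print(s['wrist_torque'],s['tcp_rot'][2])"; python3 -m jog '[[0,0,0,0,0,5,-1],[0,0,0,0,0,2,-1],[0,0,0,0,0,0,-1],[0,0,0,0,0,0,-1]]'; python3 -c "
from h import *
s=bot.sense();print(s['wrist_torque'],s['tcp_rot'][2])"
```

```text
time_s: 25.2
eef_pos: [605.6, -19.7, 76.0]
tcp_rot: [-3.141, -0.004, -0.173]
force: [4.1, -0.7, 7.0]
opening: 0.125
[-0.12509947 -0.93560312 -0.00378982] -0.17317309265504033
time_s: 25.7
eef_pos: [605.6, -19.6, 76.0]
tcp_rot: [-3.141, -0.004, -0.294]
force: [4.9, -0.8, 5.6]
opening: 0.123
[-0.1315672  -0.94344153  0.45647586] -0.293639807381215
```

```bash
python3 -m jog '[[0,0,0,0,0,-6,-1],[0,0,0,0,0,0,-1],[0,0,0,0,0,0,-0.4],[0,0,0,0,0,0,-0.4],[0,0,0,0,0,0,-0.4],[0,0,-10,0,0,0,-0.4],[0,0,-20,0,0,0,-0.4],[0,0,-40,0,0,0,0]]'
python3 - <<'E'
from h import *
plan([456,32,130],-.48,g=0)
E
```

```text
time_s: 26.7
eef_pos: [602.1, -19.5, 144.1]
tcp_rot: [3.141, 0.004, -0.19]
force: [0.1, -0.2, 0.2]
opening: 0.49
[[-51,-8,5,0,0,5.5,0],[-52,-3,5,0,0,5.5,0],[-51.1,2.9,4.7,0.1,0.2,5.6,0]]
end [456.  32. 130.] [-3.141  0.    -0.48 ]
```

```bash
python3 -m jog '[[-51,-8,5,0,0,5.5,0],[-52,-3,5,0,0,5.5,0],[-51,3,5,0,0,5.6,0],[0,0,0,0,0,0,0],[0,0,0,0,0,0,0],[0,0,0,0,0,0,0]]'; python3 hf.py g3 456 31.6 1.09;  python3 - <<'E'
import cv2,numpy as np
cv2.imwrite('pics/g3_q.png',np.clip(cv2.imread('pics/g3_o.png').astype(int)*2,0,255).astype(np.uint8))
E
```

```text
time_s: 27.45
eef_pos: [459.9, 31.2, 130.5]
tcp_rot: [-3.141, -0.003, -0.48]
force: [0.7, 0.7, 0.5]
opening: 0.499
27.45 [459.88  31.21 130.52] [-3.1406e+00 -2.7000e-03 -4.8040e-01]
handle 456.67 29.57 1.066 score -5.7
```

View pics/g3_q.png

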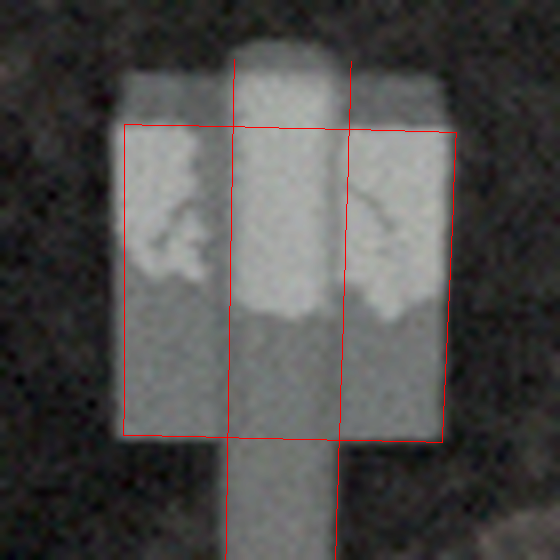

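View pics/g3.png

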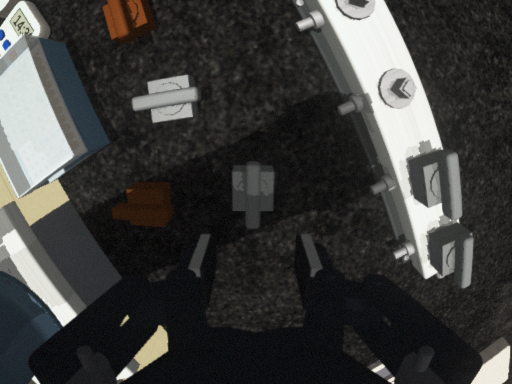

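```bash
python3 -m jog '[[-1.2,1.5,24,0,0,0,0],[-1.3,1.5,24,0,0,0,0],[0,0,22,0,0,0,0],[0,0,10,0,0,0,0],[0,0,0,0,0,0,0],[0,0,0,0,0,0,0]]' 30
```

```text
time_s: 28.25
eef_pos: [455.2, 30.0, 50.3]
tcp_rot: [-3.141, -0.001, -0.48]
force: [-0.3, -0.3, -0.4]
opening: 0.499
```

```bash
python3 -m jog '[[1,-0.3,11,0,0,0,0],[0,0,10,0,0,0,0],[0,0,0,0,0,0,0],[0,0,0,0,0,0,-1],[0,0,0,0,0,0,-1],[0,0,0,0,0,0,-1],[0,0,0,0,0,0,-1]]' 50
python3 - <<'E'
from h import *
mx,my,mw=np.load('man.npy'); X,Y=mx+.1,my+40; a=.5
ty=np.array([np.sin(a),-np.cos(a)]); print(X,Y,ty)
plan([457,31,130],-.48,g=-1,n=2)
plan([X+44*ty[0],Y+44*ty[1],135],a,g=-1,start=dict(eef_pos=[457,31,130],tcp_rot=[np.pi,0,-.48]))
E
```

```text
time_s: 29.12
eef_pos: [455.2, 29.9, 28.7]
tcp_rot: [3.142, -0.0, -0.48]
force: [0.5, -0.1, -0.4]
opening: 0.13
605.2360362354269 59.77212547144167 [ 0.47942554 -0.87758256]
[[1,-1,-51,0,0,0,-1],[0.1,-0.8,-50.3,0,0,0,-1]]
end [457.  31. 130.] [ 3.142 -0.    -0.48 ]
[[26,-12,-1,0,0,-9.4,-1],[27,-7,-1,0,0,-9.3,-1],[28,-3,-1,0,0,-9.4,-1],[28,2,-1,0,0,-9.3,-1],[27.6,6.7,-0.5,0,0,-9.4,-1],[26.2,11.1,-0.5,0,0,-9.3,-1]]
end [626.3  21.2 135. ] [3.142 0.    0.499]
```

```bash
python3 -m jog '[[1,-1,-51,0,0,0,-1],[0,-1,-54,0,0,0,-1],[26,-12,-1,0,0,-9.4,-1],[27,-7,-1,0,0,-9.3,-1],[28,-3,-1,0,0,-9.4,-1],[28,2,-1,0,0,-9.3,-1],[27.6,6.7,0,0,0,-9.4,-1],[26.2,11.1,0,0,0,-9.3,-1]]' >/dev/null; python3 -m jog '[[0,0,0,0,0,0,-1],[0,0,0,0,0,0,-1],[0,0,0,0,0,0,-1]]'
python3 - <<'E'
from h import *
s,d=snap('wrist','i3.png'); print(s['time_s'],s['eef_pos'],s['tcp_rot'],s['opening'])
E
python3 ins.py i3 3 .5 28.7
python3 spv.py i3 3 0 0 .48 .58
```

```text
time_s: 30.5
eef_pos: [625.1, 21.5, 137.5]
tcp_rot: [-3.141, 0.001, 0.498]
force: [0.3, -1.1, -0.4]
opening: 0.121
30.5 [625.07021979  21.5456573  137.54700236] [-3.14106780e+00  9.73979817e-04  4.98056991e-01] 0.12100906518939149
boss shift from manifold fit (world) [-0.05  0.09]
0.2 4.57 | 0.25 4.64 | 0.3 4.65 | 0.35 4.59 | 0.4 4.45 | 0.45 4.32 | 0.5 4.4 | 0.55 4.4 | 0.6 4.48 | 0.65 4.52 | 0.7 4.55 | 0.75 4.54 | 0.8 4.51 | 
spindle shift/ang [ 0.64 -0.2   0.42] -5.38
handle offset in tool x,y [-1.03 -1.3 ] -7.17
```

View pics/i3_s.png

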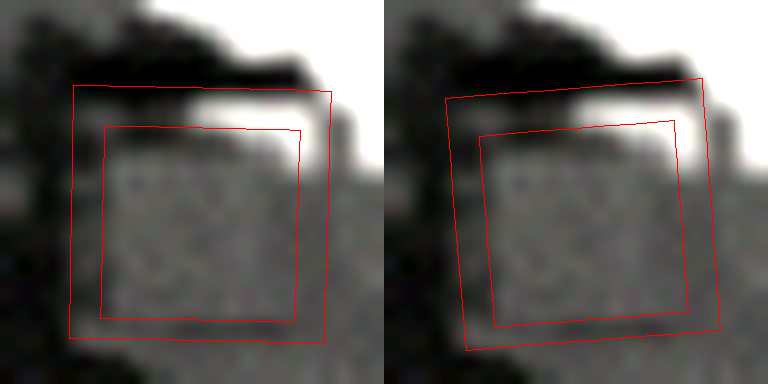

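View pics/i3_o.png

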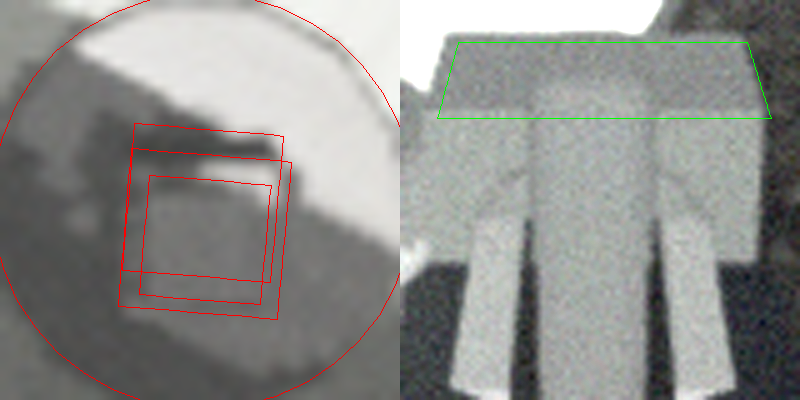

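```bash
python3 -m jog '[[0.3,-14,11,0,0,0,-1],[0.3,-14,11,0,0,0,-1],[0.2,-14,11,0,0,0,-1],[0,0,0,0,0,0,-1],[0,0,0,0,0,0,-1],[0,0,0,0,0,0,-1]]'
```

```text
time_s: 31.3
eef_pos: [607.7, 58.3, 105.1]
tcp_rot: [3.141, -0.001, 0.498]
force: [0.9, -0.9, -0.3]
opening: 0.12
```

```bash
python3 -m jog '[[-1.2,-1.2,2,0,0,0,-1],[0,0,0,0,0,0,-1],[0,0,0,0,0,0,-1]]';python3 -m jog '[[0,0,5,0,0,0,-1],[0,0,5,0,0,0,-1],[0,0,0,0,0,0,-1]]'; python3 -m jog '[[0,0,3,0,0,0,-1],[0,0,3,0,0,0,-1],[0,0,0,0,0,0,-1]]'
```

```text
time_s: 31.68
eef_pos: [605.3, 59.0, 102.6]
tcp_rot: [3.141, 0.0, 0.499]
force: [0.1, 0.4, -0.6]
opening: 0.127
time_s: 32.05
eef_pos: [605.0, 59.1, 92.1]
tcp_rot: [-3.141, 0.001, 0.499]
force: [0.4, 0.6, -0.8]
opening: 0.123
time_s: 32.42
eef_pos: [606.0, 59.2, 90.4]
tcp_rot: [3.14, -0.003, 0.499]
force: [-6.8, 0.3, 19.7]
opening: 0.125
```

```bash
python3 -m jog '[[0,0,-4,0,0,0,-1],[-0.6,-0.5,0,0,0,0,-1],[0,0,0,0,0,0,-1]]';python3 -m jog '[[0,0,2,0,0,0,-1],[0,0,2,0,0,0,-1],[0,0,1,0,0,0,-1],[0,0,0,0,0,0,-1]]'
```

```text
time_s: 32.8
eef_pos: [605.5, 59.3, 91.4]
tcp_rot: [3.14, -0.002, 0.499]
force: [0.1, -0.3, 6.3]
opening: 0.123
time_s: 33.3
eef_pos: [606.1, 58.3, 86.1]
tcp_rot: [3.138, -0.002, 0.498]
force: [2.8, -3.4, 2.1]
opening: 0.125
```

```bash
python3 -m jog '[[0,0,3,0,0,0,-1],[0,0,3,0,0,0,-1],[0,0,3,0,0,0,-1],[0,0,1,0,0,0,-1],[0,0,0,0,0,0,-1]]'; python3 -m jog '[[0,0,1.5,0,0,0,-1],[0,0,1.5,0,0,0,-1],[0,0,0,0,0,0,-1]]'
```

```text
time_s: 33.92
eef_pos: [606.2, 58.3, 75.5]
tcp_rot: [3.139, -0.002, 0.498]
force: [4.5, -2.7, 1.9]
opening: 0.123
time_s: 34.3
eef_pos: [606.5, 58.2, 74.7]
tcp_rot: [3.138, -0.003, 0.498]
force: [0.1, -4.0, 14.6]
opening: 0.127
```

```bash
python3 -m jog '[[0,0,-1.5,0,0,9,-1],[0,0,0,0,0,10,-1],[0,0,0,0,0,10,-1],[0,0,0,0,0,9,-1],[0,0,0,0,0,0,-1]]'; python3 -c "
from h import *
s=bot.sense();print(s['wrist_torque'],s['tcp_rot'][2])"; python3 -m jog '[[0,0,0,0,0,5,-1],[0,0,0,0,0,2,-1],[0,0,0,0,0,0,-1],[0,0,0,0,0,0,-1]]'; python3 -c "
from h import *
s=bot.sense();print(s['wrist_torque'],s['tcp_rot'][2])"
```

```text
time_s: 34.92
eef_pos: [605.7, 57.9, 74.8]
tcp_rot: [3.139, -0.002, -0.166]
force: [1.4, -5.1, 7.6]
opening: 0.127
[-0.98100038 -0.29344098 -0.07226834] -0.16608897252688437
time_s: 35.42
eef_pos: [605.4, 57.9, 74.7]
tcp_rot: [3.139, -0.002, -0.286]
force: [1.3, -5.2, 8.2]
opening: 0.123
[-1.12676383 -0.20222829  0.38868597] -0.2863102611077557
```

```bash
python3 -m jog '[[0,0,0,0,0,-6,-1],[0,0,0,0,0,0,-1],[0,0,0,0,0,0,-0.4],[0,0,0,0,0,0,-0.4],[0,0,0,0,0,0,-0.4],[0,0,-10,0,0,0,-0.4],[0,0,-20,0,0,0,-0.4],[0,0,-40,0,0,0,0]]'
python3 - <<'E'
from h import *
plan([431,138,130],1.2,g=0)
E
```

```text
time_s: 36.42
eef_pos: [603.0, 59.5, 143.7]
tcp_rot: [3.141, 0.004, -0.182]
force: [-0.4, 0.3, 0.0]
opening: 0.488
[[-23,-6,2,0,0,-9.9,0],[-22,-10,2,0,0,-9.9,0],[-20,-13,2,0,0,-9.9,0],[-17,-16,2,0,0,-9.9,0],[-14,-19,2,0,0,-9.9,0],[-10,-21,1,0,0,-9.9,0],[-6.7,-22.5,1.7,0,0,-9.9,0],[-2.7,-23.4,1.6,-0.2,0.1,-9.9,0]]
end [431. 138. 130.] [ 3.142 -0.     1.201]
```

```bash
python3 -m jog '[[-23,-6,2,0,0,-9.9,0],[-22,-10,2,0,0,-9.9,0],[-20,-13,2,0,0,-9.9,0],[-17,-16,2,0,0,-9.9,0],[-14,-19,2,0,0,-9.9,0],[-10,-21,1,0,0,-9.9,0],[-6.7,-22.5,1.7,0,0,-9.9,0],[-2.7,-23.4,1.6,0,0,-9.9,0]]' >/dev/null; python3 -m jog '[[0,0,0,0,0,0,0],[0,0,0,0,0,0,0],[0,0,0,0,0,0,0]]'; python3 hf.py g4 431.4 137.8 -.37;  python3 - <<'E'
import cv2,numpy as np
cv2.imwrite('pics/g4_q.png',np.clip(cv2.imread('pics/g4_o.png').astype(int)*1,0,255).astype(np.uint8))
E
```

```text
time_s: 37.8
eef_pos: [433.8, 137.7, 130.2]
tcp_rot: [3.14, -0.001, 1.199]
force: [0.0, 0.4, 0.8]
opening: 0.498
37.8 [433.77 137.66 130.16] [ 3.1404e+00 -5.0000e-04  1.1989e+00]
handle 433.6 135.9 -0.356 score -5.8
```

View pics/g4_q.png

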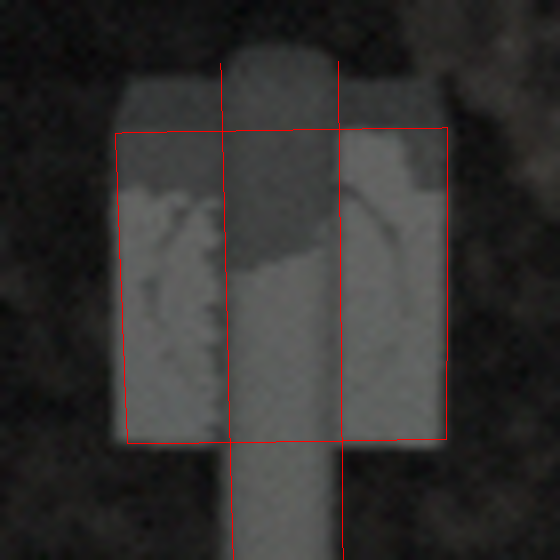

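View pics/g4.png

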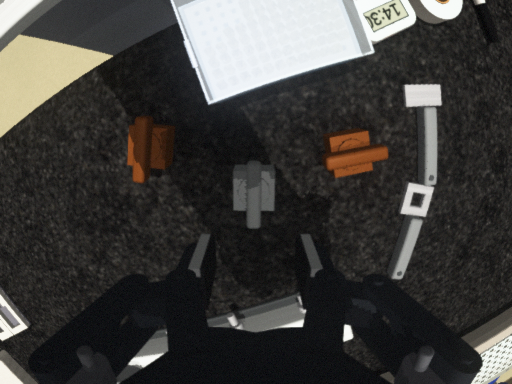

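```bash
python3 -m jog '[[-1,0.3,25,0,0,0,0],[-0.8,0.2,25,0,0,0,0],[0,0,25,0,0,0,0],[0,0,0,0,0,0,0],[0,0,0,0,0,0,0]]' 30
```

```text
time_s: 38.48
eef_pos: [433.1, 135.9, 55.4]
tcp_rot: [3.141, -0.0, 1.2]
force: [-0.1, -0.2, -0.1]
opening: 0.503
```

```bash
python3 -m jog '[[-0.1,0.4,13,0,0,0,0],[0,0,13,0,0,0,0],[0,0,0,0,0,0,0],[0,0,0,0,0,0,-1],[0,0,0,0,0,0,-1],[0,0,0,0,0,0,-1],[0,0,0,0,0,0,-1]]' 50
python3 - <<'E'
from h import *
mx,my,mw=np.load('man.npy'); X,Y=mx+.3,my+120; a=.95
ty=np.array([np.sin(a),-np.cos(a)]); print(X,Y,ty)
plan([434,136,130],1.2,g=-1,n=2)
plan([X+46*ty[0],Y+46*ty[1],137],a,g=-1,start=dict(eef_pos=[434,136,130],tcp_rot=[np.pi,0,1.2]))
E
```

```text
time_s: 39.35
eef_pos: [433.1, 135.8, 29.1]
tcp_rot: [3.141, -0.0, 1.201]
force: [0.2, 1.4, 1.5]
opening: 0.127
605.4360362354269 139.77212547144165 [ 0.8134155  -0.58168309]
[[0,0,-50,0,0,0,-1],[0.6,0.8,-50.9,0,0,0,-1]]
end [434.  136.1 130. ] [ 3.141 -0.     1.201]
[[14,51,-2,0,0,3.6,-1],[17,50,-2,0,0,3.6,-1],[19,48,-1,0,0,3.6,-1],[22.9,47.6,-2,0,0,3.5,-1]]
end [642.9 113.  137. ] [3.142 0.    0.95 ]
```

```bash
python3 -m jog '[[0,0,-50,0,0,0,-1],[1,1,-53,0,0,0,-1],[14,51,-2,0,0,3.6,-1],[17,50,-2,0,0,3.6,-1],[19,48,-1,0,0,3.6,-1],[22,46,0,0,0,3.5,-1],[0,0,0,0,0,0,-1],[0,0,0,0,0,0,-1]]' >/dev/null; python3 -m jog '[[0,0,0,0,0,0,-1],[0,0,0,0,0,0,-1]]'
python3 - <<'E'
from h import *
s,d=snap('wrist','i4.png'); print(s['time_s'],s['eef_pos'],s['tcp_rot'],s['opening'])
E
python3 ins.py i4 4 .95 29.1
python3 spv.py i4 4 0 0 .92 1.0
```

```text
time_s: 40.6
eef_pos: [640.1, 113.8, 137.3]
tcp_rot: [-3.142, 0.0, 0.952]
force: [-0.0, 0.8, -1.2]
opening: 0.128
40.6 [640.05968423 113.7773538  137.29258878] [-3.14155823e+00  1.33765333e-04  9.51595033e-01] 0.12843498124211028
boss shift from manifold fit (world) [ 0.04 -0.27]
0.65 3.52 | 0.7 3.55 | 0.75 3.6 | 0.8 3.64 | 0.85 3.67 | 0.9 3.77 | 0.95 3.87 | 1.0 3.9 | 1.05 4.0 | 1.1 4.11 | 1.15 4.14 | 1.2 4.1 | 1.25 4.02 | 
spindle shift/ang [0.21 2.02 0.89] -5.63
handle offset in tool x,y [-0.86  1.28] -6.13
```

View pics/i4_s.png

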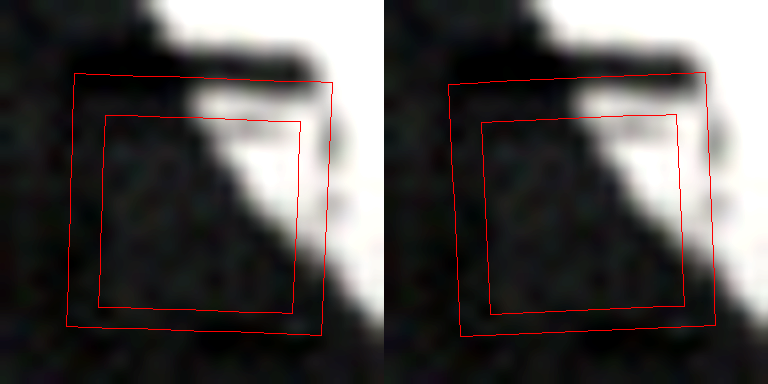

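View pics/i4_o.png

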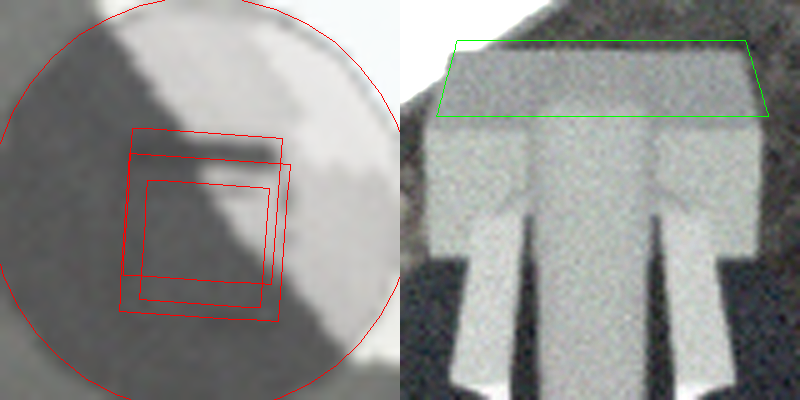

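```bash
python3 -m jog '[[0.3,-14.5,11,0,0,0,-1],[0.3,-14.5,11,0,0,0,-1],[0.3,-14.5,11,0,0,0,-1],[0,0,0,0,0,0,-1],[0,0,0,0,0,0,-1],[0,0,0,0,0,0,-1]]'
```

```text
time_s: 41.4
eef_pos: [607.2, 139.2, 104.6]
tcp_rot: [3.14, -0.001, 0.95]
force: [1.0, -0.1, -0.6]
opening: 0.123
```

```bash
python3 -m jog '[[-0.6,-2,2,0,0,0,-1],[0,0,0,0,0,0,-1],[0,0,0,0,0,0,-1]]';python3 -m jog '[[0,0,5,0,0,0,-1],[0,0,5,0,0,0,-1],[0,0,0,0,0,0,-1]]'; python3 -m jog '[[0,0,2,0,0,0,-1],[0,0,2,0,0,0,-1],[0,0,0,0,0,0,-1]]'
```

```text
time_s: 41.78
eef_pos: [604.2, 140.1, 101.8]
tcp_rot: [3.142, 0.0, 0.951]
force: [0.6, -0.6, -0.2]
opening: 0.12
time_s: 42.15
eef_pos: [604.7, 140.1, 91.4]
tcp_rot: [3.141, -0.0, 0.951]
force: [1.0, -0.3, -1.3]
opening: 0.129
time_s: 42.52
eef_pos: [604.8, 140.1, 87.8]
tcp_rot: [3.141, -0.0, 0.951]
force: [3.5, -0.6, -1.8]
opening: 0.124
```

```bash
python3 -m jog '[[0,0,4,0,0,0,-1],[0,0,4,0,0,0,-1],[0,0,3,0,0,0,-1],[0,0,2,0,0,0,-1],[0,0,2,0,0,0,-1],[0,0,0,0,0,0,-1]]'; python3 -m jog '[[0,0,1,0,0,0,-1],[0,0,0,0,0,0,-1]]'
```

```text
time_s: 43.28
eef_pos: [605.1, 140.2, 75.0]
tcp_rot: [3.139, -0.001, 0.951]
force: [-0.1, -0.6, 11.4]
opening: 0.128
time_s: 43.52
eef_pos: [605.1, 140.3, 75.0]
tcp_rot: [3.139, -0.002, 0.951]
force: [-2.1, -0.6, 17.4]
opening: 0.123
```

Seated at 75.0 (46 + 29.1). Now I'll close it.

```bash
python3 -m jog '[[0,0,-1.5,0,0,9,-1],[0,0,0,0,0,10,-1],[0,0,0,0,0,10,-1],[0,0,0,0,0,10,-1],[0,0,0,0,0,10,-1],[0,0,0,0,0,10,-1],[0,0,0,0,0,5,-1],[0,0,0,0,0,0,-1]]'; python3 -c "
from h import *
s=bot.sense();print(s['wrist_torque'],s['tcp_rot'][2])"; python3 -m jog '[[0,0,0,0,0,5,-1],[0,0,0,0,0,2,-1],[0,0,0,0,0,0,-1],[0,0,0,0,0,0,-1]]'; python3 -c "
from h import *
s=bot.sense();print(s['wrist_torque'],s['tcp_rot'][2])"
```

```text
time_s: 44.52
eef_pos: [606.2, 140.6, 75.1]
tcp_rot: [-3.14, -0.004, -0.166]
force: [2.8, 0.3, 7.7]
opening: 0.124
[ 0.04980558 -0.72018259  0.0324255 ] -0.1663144480302936
time_s: 45.02
eef_pos: [606.3, 140.6, 75.1]
tcp_rot: [-3.14, -0.004, -0.287]
force: [3.9, -0.5, 6.6]
opening: 0.122
[-0.01742968 -0.7914981   0.40896361] -0.28683490323223215
```

```bash
python3 -m jog '[[0,0,0,0,0,-6,-1],[0,0,0,0,0,0,-1],[0,0,0,0,0,0,-0.4],[0,0,0,0,0,0,-0.4],[0,0,0,0,0,0,-0.4],[0,0,-10,0,0,0,-0.4],[0,0,-20,0,0,0,-0.4],[0,0,-40,0,0,0,0]]'
python3 - <<'E'
from h import *
plan([520,250,190],1.15,g=0.2)
E
```

```text
time_s: 46.02
eef_pos: [602.6, 140.0, 142.7]
tcp_rot: [3.14, 0.004, -0.184]
force: [-0.0, 0.2, -0.1]
opening: 0.49
[[-13,-12,-6,0,0,-9.6,0.2],[-11,-14,-6,0,0,-9.5,0.2],[-8,-15,-6,0,0,-9.6,0.2],[-5,-16,-6,0,0,-9.5,0.2],[-3,-17,-6,0,0,-9.6,0.2],[0,-17.1,-5.7,0,0,-9.5,0.2],[2.8,-16.8,-5.7,0,0,-9.6,0.2],[5.6,-16.1,-5.6,-0.2,0.1,-9.5,0.2]]
end [520. 250. 190.] [3.141e+00 1.000e-03 1.150e+00]
```

```bash
python3 -m jog '[[-13,-12,-6,0,0,-9.6,0.2],[-11,-14,-6,0,0,-9.5,0.2],[-8,-15,-6,0,0,-9.6,0.2],[-5,-16,-6,0,0,-9.5,0.2],[-3,-17,-6,0,0,-9.6,0.2],[0,-17,-6,0,0,-9.5,0.2],[3,-17,-6,0,0,-9.6,0.2],[6,-16,-6,0,0,-9.5,0.2]]' >/dev/null; python3 -m jog '[[0,0,0,0,0,0,0.2],[0,0,0,0,0,0,0.2],[0,0,0,0,0,0,0.2]]'
python3 - <<'E'
from h import *
s,d=snap('wrist','k1.png'); print(s['time_s'],s['eef_pos'],s['tcp_rot'],s['opening'])
s,d=snap('top','t2.png')
c=cv2.imread('pics/t2.png')[120:270,90:400]; cv2.imwrite('pics/t2c.png',cv2.resize(c,None,fx=2.5,fy=2.5,interpolation=cv2.INTER_CUBIC))
E
```

```text
time_s: 47.4
eef_pos: [522.0, 250.0, 191.0]
tcp_rot: [-3.142, 0.001, 1.148]
force: [-0.1, 0.1, -0.3]
opening: 0.599
47.4 [522.00830111 250.02080491 190.99050649] [-3.14150464e+00  5.43401530e-04  1.14783978e+00] 0.5992702409679144
```

View pics/k1.png

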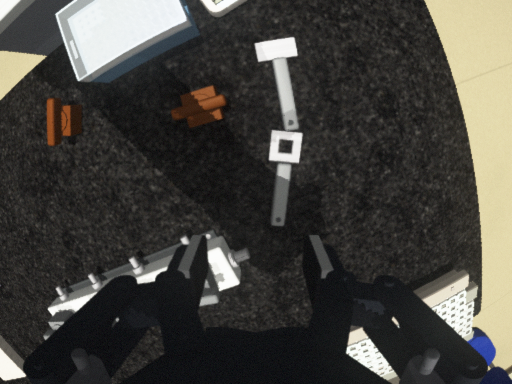

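View pics/t2c.png

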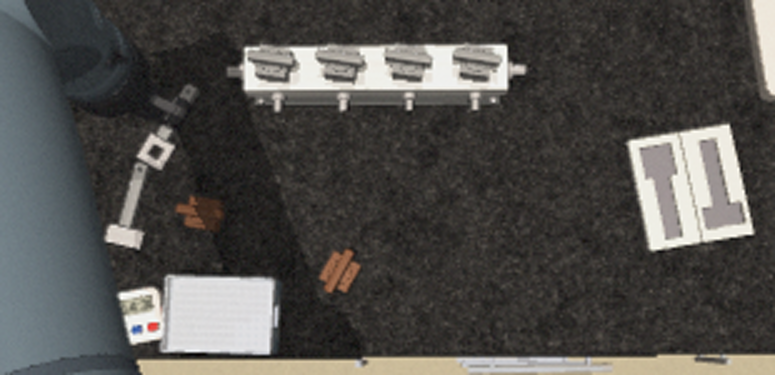

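Top view: all four handles sit on their spindles, with bars near the closed direction. The key (head (286,146) in the wrist view) and the scraper (blade (277,48)) lie end to end with a small gap. I'll fit both from the two wrist views g4 and k1, leaving the height free as a check.

```bash
cat > tf.py <<'E'
import sys
from ov import *
import fit
def key(z=0): return rect(-52,23,-8,8,18+z,40)[:4]+[line((23,-17,6+z),(57,-17,6+z)),line((57,-17,6+z),(57,17,6+z)),line((57,17,6+z),(23,17,6+z)),line((23,17,6+z),(23,8,6+z),10),line((23,-8,6+z),(23,-17,6+z),10)]+rect(33,47,-7,7,6+z,12)
def scr(z=0): return rect(-50,30,-8,8,18+z,40)+[line((30,-22,6+z),(52,-22,6+z)),line((52,-22,6+z),(52,22,6+z)),line((52,22,6+z),(30,22,6+z)),line((30,22,6+z),(30,8,6+z),12),line((30,-8,6+z),(30,-22,6+z),12)]
def tfit(names,kind,x0,corr=None,cap=14,zfree=False):
    cs=cams(names); corr=np.load('corr.npy') if corr is None else corr
    for c in cs:c.cap=cap
    M={'key':key,'scr':scr}[kind]
    def cost(p,sig):
        t=n=0
        zz=p[3] if len(p)>3 else 0
        for c in cs:
            q,m=score(c,place(M(zz),p[0],p[1],p[2]/50),corr,sig);t+=q;n+=m
        return -t/max(n,1)
    best=None
    for da in (-.12,0,.12):
        x=np.array([x0[0],x0[1],(x0[2]+da)*50]+([0.] if zfree else []))
        for sg,st in ((4,8),(2,4),(1,2)):
            k=len(x); r=minimize(cost,x,args=(sg,),method='Nelder-Mead',options=dict(maxiter=200,initial_simplex=np.vstack([x,x+np.eye(k)*st]))); x=r.x
        if best is None or r.fun<best.fun: best=r
    p=best.x.copy(); p[2]/=50; return p,best.fun
E
python3 - <<'E'
from tf import *
c=Cam('k1'); corr=np.load('corr.npy')
def w(p,z):
    return np.round(c.atz(p,z),1)
print('key head',w((286,146),6),'bar end',w((279,222),18),'scr blade',w((277,48),6),'scr end',w((291,124),18))
h,e=w((286,146),6),w((279,222),18); d=h-e; ky=np.arctan2(d[1],d[0]); ko=e[:2]+52*np.array([np.cos(ky),np.sin(ky)])
h,e=w((277,48),6),w((291,124),18); d=h-e; sy=np.arctan2(d[1],d[0]); so=e[:2]+50*np.array([np.cos(sy),np.sin(sy)])
print(ko,ky,so,sy)
for kind,o,a,M in (('key',ko,ky,key),('scr',so,sy,scr)):
    p,f=tfit(['k1','g4'],kind,[o[0],o[1],a]); print(kind,np.round(p,3),round(f,2))
    p3,f=tfit(['k1','g4'],kind,[p[0],p[1],p[2]],zfree=True); print('  zfree',np.round(p3,3),round(f,2))
    np.save(kind+'.npy',p)
    sheet([ovl(n,place(M(),*p),(*p[:2],10),k=5,half=56)[:560,:560] for n in ('k1','g4')][:1],1,kind+'_o.png')
E
```

```text
key head [510.3 292.    6. ] bar end [586.2 250.4  18. ] scr blade [406.6 327.    6. ] scr end [488.5 305.8  18. ]
[540.60003642 275.39286541] 2.640217350091105 [440.09537271 318.32964711] 2.888299961848472
key [546.735 271.965   2.629] -13.72
  zfree [5.46557e+02 2.71992e+02 2.63000e+00 4.29000e-01] -13.72
scr [445.884 316.599   2.888] -13.51
  zfree [445.992 315.227   2.905   3.331] -13.55
```

View pics/key_o.png

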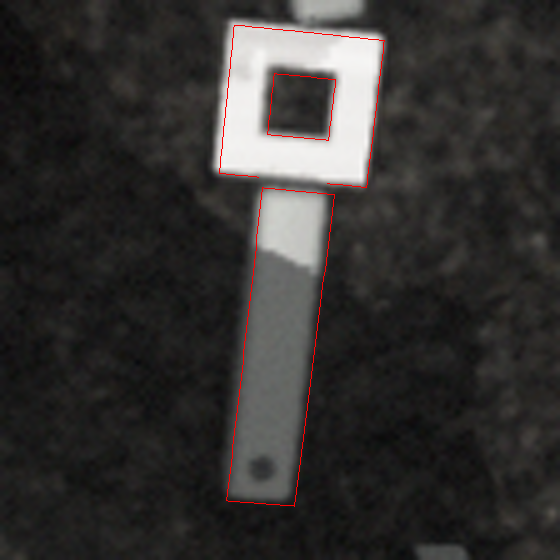

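View pics/scr_o.png

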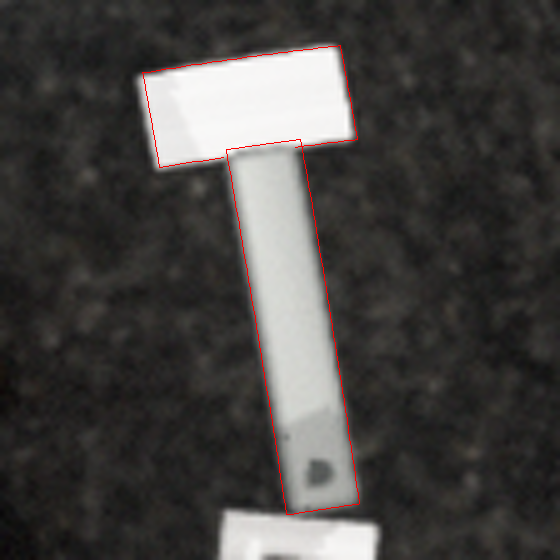

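Run:
```python
from h import *
plan([546.7,272,45],1.058,g=0)
```

```text
[[10,5,49,0,0,1.7,0],[10,4,48,0,0,1.7,0],[10.6,3.7,49,0,0,1.8,0]]
end [546.7 272.   45. ] [-3.141e+00  1.000e-03  1.058e+00]
```

```bash
python3 -m jog '[[10,5,49,0,0,1.7,0],[10,4,48,0,0,1.7,0],[10.6,3.7,49,0,0,1.8,0],[0,0,0,0,0,0,0],[0,0,0,0,0,0,0],[0,0,0,0,0,0,0]]'
```

```text
time_s: 48.25
eef_pos: [548.4, 273.1, 48.0]
tcp_rot: [3.139, -0.003, 1.059]
force: [0.0, -1.1, 1.5]
opening: 0.499
```

```bash
python3 -m jog '[[-1.2,-0.8,15,0,0,0,0],[0,0,15,0,0,0,0],[0,0,6,0,0,0,0],[0,0,0,0,0,0,0],[0,0,0,0,0,0,0]]' 30
```

```text
time_s: 48.88
eef_pos: [545.5, 272.1, 9.4]
tcp_rot: [3.141, -0.0, 1.059]
force: [0.2, -0.1, 0.4]
opening: 0.5
```

```bash
python3 -m jog '[[0.5,0.7,-2,0,0,0,0],[0,0,0,0,0,0,-1],[0,0,0,0,0,0,-1],[0,0,0,0,0,0,-1],[0,0,0,0,0,0,-1]]' 50; python3 -m jog '[[0,0,-20,0,0,0,-1],[0,0,-40,0,0,0,-1],[0,0,-50,0,0,0,-1],[0,0,-30,0,0,0,-1],[0,0,0,0,0,0,-1],[0,0,0,0,0,0,-1]]'
python3 - <<'E'
from h import *
s,d=snap('wrist','k2.png'); print(s['time_s'],s['eef_pos'],s['tcp_rot'],s['opening'])
plan([440,-300,200],-1.42,g=-1)
E
```

```text
time_s: 49.5
eef_pos: [546.7, 272.3, 11.9]
tcp_rot: [3.141, -0.001, 1.059]
force: [0.1, 0.1, 5.2]
opening: 0.168
time_s: 50.25
eef_pos: [545.2, 271.8, 149.7]
tcp_rot: [-3.14, 0.002, 1.059]
force: [-0.3, -0.1, -0.7]
opening: 0.166
50.25 [545.22311414 271.78737139 149.73254656] [-3.14013285e+00  1.88982438e-03  1.05919168e+00] 0.16615785986176013
[[-39,13,-4,0,0,10.1,-1],[-36,20,-4,0,0,10.1,-1],[-32,26,-3,0,0,10.2,-1],[-27,32,-4,0,0,10.1,-1],[-21,36,-3,0,0,10.2,-1],[-15,39,-4,0,0,10.1,-1],[-7,41,-3,0,0,10.2,-1],[0,42,-4,0,0,10.1,-1]]
[[7,41,-3,0,0,10.2,-1],[14,39,-4,0,0,10.1,-1],[21,36,-3,0,0,10.2,-1],[27,31,-4,0,0,10.1,-1],[32,26,-3,0,0,10.2,-1],[36.3,20.7,-3.7,0.2,0,10.1,-1]]
end [ 440. -300.  200.] [ 3.142e+00 -1.000e-03 -1.419e+00]
```

View pics/k2.png

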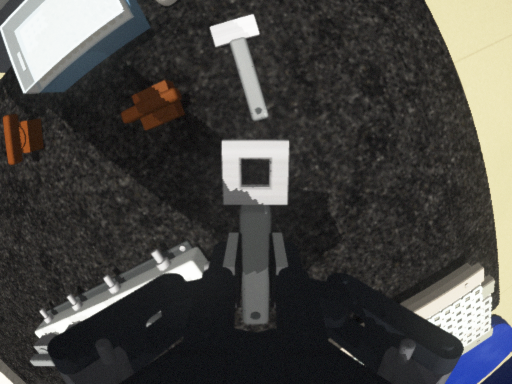

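```bash
cat > tray.py <<'E'
from tf import *
def pocket():
    P=rect(-68,68,-64,64,12,80)
    # key compartment outline at rim z=12: half slot 11, head 40x40
    return P
def keyP(x0,x1,z):  # slot from x0 to xs, head from xs to x1
    xs=x1-40; y=32
    pts=[(x0,y-11),(xs,y-11),(xs,y-20),(x1,y-20),(x1,y+20),(xs,y+20),(xs,y+11),(x0,y+11),(x0,y-11)]
    return [line((*pts[i],z),(*pts[i+1],z),25) for i in range(8)]
def scrP(x0,x1,z):
    xs=x0+27; y=-32
    pts=[(x1,y-11),(xs,y-11),(xs,y-25),(x0,y-25),(x0,y+25),(xs,y+25),(xs,y+11),(x1,y+11),(x1,y-11)]
    return [line((*pts[i],z),(*pts[i+1],z),25) for i in range(8)]
E
python3 - <<'E'
from tray import *
names=['w1','w3','g1','i1']; cs=cams(names); corr=np.load('corr.npy')
for c in cs: c.cap=25
def cost(p,sig):
    t=n=0
    # p: x y yaw50  kx0 kx1 sx0 sx1
    M=pocket()+keyP(p[3],p[4],12)+scrP(p[5],p[6],12)
    for c in cs:
        q,m=score(c,place(M,p[0],p[1],p[2]/50),corr,sig);t+=q;n+=m
    return -t/max(n,1)
x=np.array([459,-365,.15*50,-57.5,57.5,-54,54.])
for sg,st in ((4,6),(2,3),(1,2)):
    f=lambda q:cost(np.r_[q,x[3:]],sg)
    r=minimize(f,x[:3],method='Nelder-Mead',options=dict(initial_simplex=np.vstack([x[:3],x[:3]+np.eye(3)*st]))); x[:3]=r.x
for sg in (1.5,1):
    f=lambda q:cost(q,sg)
    r=minimize(f,x,method='Powell',options=dict(maxiter=6)); x=r.x
print(np.round(x[:2],2),round(x[2]/50,4),np.round(x[3:],2),round(r.fun,2))
np.save('tray.npy',np.r_[x[:2],x[2]/50,x[3:]])
M=pocket()+keyP(x[3],x[4],12)+scrP(x[5],x[6],12)
sheet([ovl(n,place(M,x[0],x[1],x[2]/50),(*x[:2],10),k=4,half=65) for n in ('w3','g1')][1:],1,'tray_o.png')
sheet([ovl(n,place(M,x[0],x[1],x[2]/50),(*x[:2],10),k=4,half=65) for n in ('w3','g1')][:1],1,'tray_o2.png')
E
```

```text
[ 460.08 -362.53] 0.1627 [-57.28  57.8  -54.2   53.61] -24.01
```

View pics/tray_o.png

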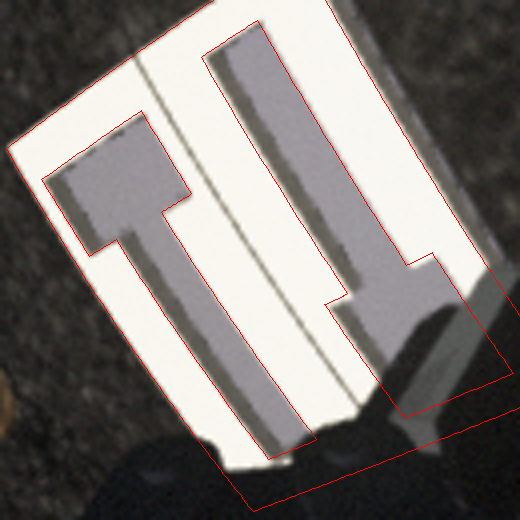

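View pics/tray_o2.png

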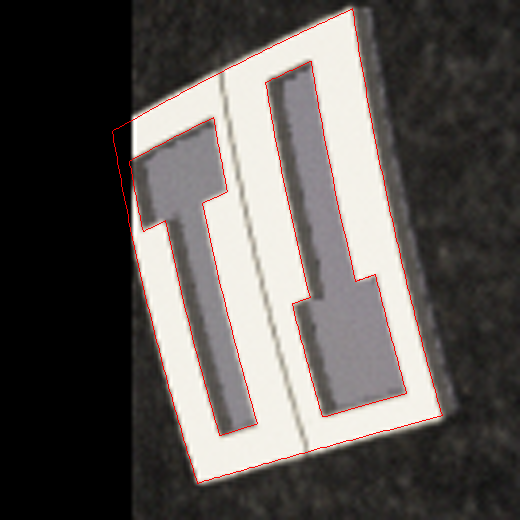

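```bash
python3 -m jog '[[-39,13,-4,0,0,10.1,-1],[-36,20,-4,0,0,10.1,-1],[-32,26,-3,0,0,10.2,-1],[-27,32,-4,0,0,10.1,-1],[-21,36,-3,0,0,10.2,-1],[-15,39,-4,0,0,10.1,-1],[-7,41,-3,0,0,10.2,-1],[0,42,-4,0,0,10.1,-1]]'; python3 -m jog '[[7,41,-3,0,0,10.2,-1],[14,39,-4,0,0,10.1,-1],[21,36,-3,0,0,10.2,-1],[27,31,0,0,0,10.1,-1],[32,26,8,0,0,10.2,-1],[36,21,10,0,0,10,-1],[0,0,0,0,0,0,-1],[0,0,0,0,0,0,-1]]'
python3 - <<'E'
from tf import *
s,d=snap('wrist','k3.png'); print(s['time_s'],s['eef_pos'],s['tcp_rot'],s['opening'])
corr=np.load('corr.npy')
# key in tool frame: key x -> tool -y ; key y -> tool x? (z down) ; fit dx,dy
for n in ('k2','k3'):
    c=cams([n])[0]; c.cap=25; z=c.z;T=R.from_euler('xyz',z['s_rot'])
    def polys(p):
        a=p[2]/50; out=[]
        for P in rect(23,57,-17,17,6,30)[:3]+rect(33,47,-7,7,6,15):
            q=np.c_[P[:,1],-P[:,0],11.9-P[:,2]]; q=np.c_[np.cos(a)*q[:,0]-np.sin(a)*q[:,1]+p[0],np.sin(a)*q[:,0]+np.cos(a)*q[:,1]+p[1],q[:,2]]
            out.append(T.apply(q)+z['s_pos'])
        return out
    def cost(p,sg): 
        q,m=score(c,polys(p),corr,sg); return -q/m
    x=np.zeros(3)
    for sg in (2,1):
        r=minimize(cost,x,args=(sg,),method='Nelder-Mead',options=dict(initial_simplex=np.vstack([x,x+np.eye(3)*2]))); x=r.x
    print(n,'key offset in tool x,y',np.round(x[:2],2),'yaw(tool)',round(x[2]/50,3),round(r.fun,1))
plan([452.7,-331.3,60],-1.408,g=-1)
E
```

```text
time_s: 51.3
eef_pos: [484.7, -55.9, 178.5]
tcp_rot: [3.141, 0.004, -0.362]
force: [0.4, 0.6, -0.3]
opening: 0.162
time_s: 52.3
eef_pos: [439.9, -298.4, 171.0]
tcp_rot: [3.14, 0.003, -1.417]
force: [-0.3, 0.1, 0.3]
opening: 0.164
52.3 [ 439.93351247 -298.3767679   170.96399588] [ 3.13988974e+00  2.65811713e-03 -1.41668958e+00] 0.16351913895327527
k2 key offset in tool x,y [-1.72  0.1 ] yaw(tool) 0.014 -24.3
k3 key offset in tool x,y [-0.74  1.57] yaw(tool) 0.015 -13.3
[[17,-4,56,0,0,-0.2,-1],[17.9,-3.2,55.4,0,0,-0.3,-1]]
end [ 452.7 -331.3   60. ] [ 3.140e+00  2.000e-03 -1.407e+00]
```

View pics/k3.png

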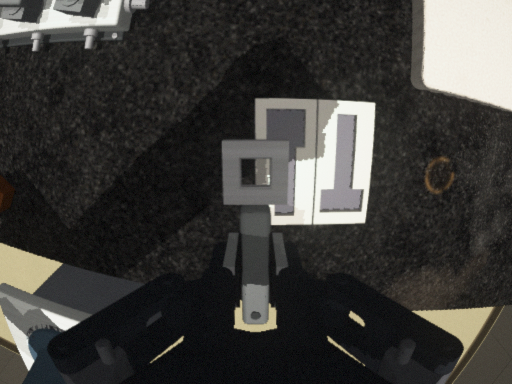

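```bash
python3 -m jog '[[17,-4,56,0,0,0,-1],[18,-3,55,0,0,-0.3,-1],[0,0,0,0,0,0,-1],[0,0,0,0,0,0,-1],[0,0,0,0,0,0,-1]]'
python3 - <<'E'
from tray import *
s,d=snap('wrist','k4.png'); print(s['time_s'],s['eef_pos'],s['tcp_rot'],s['opening'])
x=np.load('tray.npy'); M=pocket()+keyP(x[3],x[4],12)+scrP(x[5],x[6],12)
o=ovl('k4',place(M,*x[:3]),(452,-331,20),k=4,half=75); cv2.imwrite('pics/k4_o.png',o)
E
```

```text
time_s: 52.98
eef_pos: [454.6, -333.4, 64.0]
tcp_rot: [-3.139, -0.003, -1.411]
force: [-0.7, -0.6, -0.2]
opening: 0.166
52.975 [ 454.55975713 -333.39163962   63.95504359] [-3.13887926 -0.00331355 -1.41110118] 0.16594927504656162
```

View pics/k4_o.png

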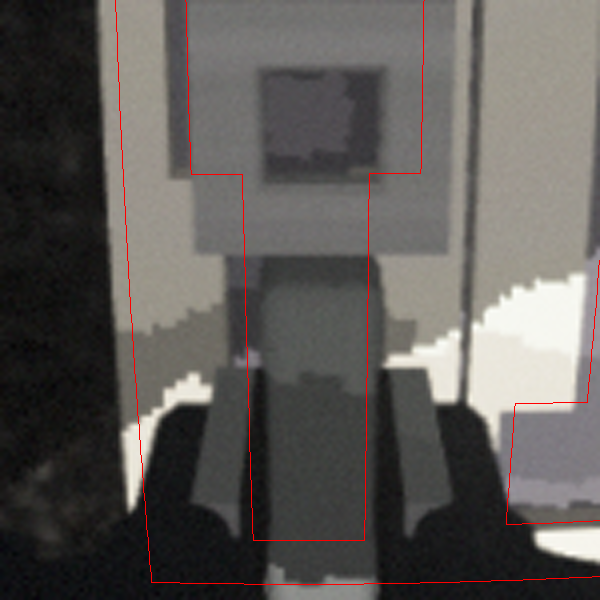

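```bash
cat > f3.py <<'E'
from tray import *
def tf(names,x0):
    cs=cams(names); corr=np.load('corr.npy')
    for c in cs:c.cap=20
    t0=np.load('tray.npy'); M=pocket()+keyP(-57.5,57.5,12)+scrP(-54,54,12)
    def cost(p,sg):
        t=n=0
        for c in cs:
            q,m=score(c,place(M,p[0],p[1],p[2]/50),corr,sg);t+=q;n+=m
        return -t/max(n,1)
    x=np.array([x0[0],x0[1],x0[2]*50])
    for sg,st in ((3,5),(1.5,3),(1,1.5)):
        r=minimize(cost,x,args=(sg,),method='Nelder-Mead',options=dict(initial_simplex=np.vstack([x,x+np.eye(3)*st]))); x=r.x
    return np.r_[x[:2],x[2]/50],r.fun
if __name__=='__main__':
    t0=np.load('tray.npy')[:3]
    for ns in (['k3'],['k4'],['k3','k4'],['w1'],['w3'],['g1'],['i1']):
        p,f=tf(ns,t0+([0,3,0] if ns[0][0]=='k' else [0,0,0])); print(ns,np.round(p,3),round(f,1))
    p,f=tf(['k3'],t0+[0,2,0]); M=pocket()+keyP(-57.5,57.5,12)+scrP(-54,54,12)
    a=ovl('k3',place(M,*p),(*p[:2],10),k=5,half=56); cv2.imwrite('pics/k3_o.png',a)
E
python3 f3.py
```

```text
['k3'] [ 4.59637e+02 -3.59737e+02  1.61000e-01] -16.8
['k4'] [ 4.59089e+02 -3.59490e+02  1.61000e-01] -12.5
['k3', 'k4'] [ 4.59247e+02 -3.59564e+02  1.59000e-01] -14.7
['w1'] [ 4.60975e+02 -3.62323e+02  1.57000e-01] -19.8
['w3'] [ 4.60339e+02 -3.62962e+02  1.62000e-01] -19.8
['g1'] [ 4.60999e+02 -3.62184e+02  1.56000e-01] -19.8
['i1'] [ 4.58219e+02 -3.63020e+02  1.59000e-01] -19.7
```

View pics/k3_o.png

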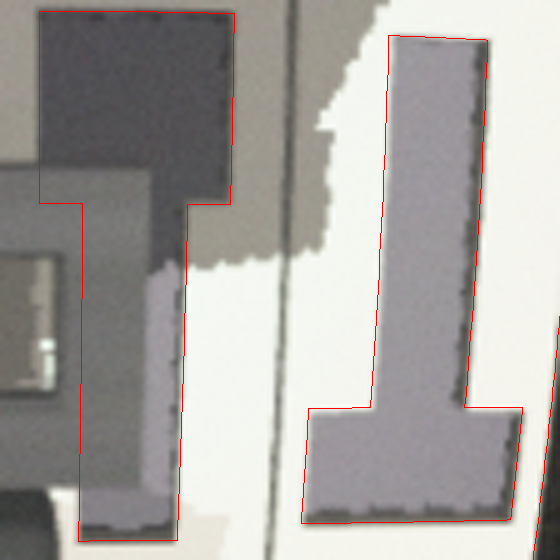

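```bash
python3 -m jog '[[-2.7,1,10,0,0,-0.5,-1],[-2.7,1,10,0,0,0,-1],[0,0,6,0,0,0,-1],[0,0,0,0,0,0,-1],[0,0,0,0,0,0,-1],[0,0,0,0,0,0,-1]]'
python3 - <<'E'
from tray import *
s,d=snap('wrist','k5.png'); print(s['time_s'],s['eef_pos'],s['tcp_rot'],s['opening'])
M=pocket()+keyP(-57.5,57.5,12)
o=ovl('k5',place(M,459.3,-359.6,.16),(452,-331,20),k=4,half=75); cv2.imwrite('pics/k5_o.png',o)
E
```

```text
time_s: 53.78
eef_pos: [450.4, -328.2, 35.6]
tcp_rot: [-3.141, -0.001, -1.404]
force: [-0.7, 0.0, 0.2]
opening: 0.162
53.775 [ 450.42927983 -328.21691945   35.59865792] [-3.14118138e+00 -6.31088687e-04 -1.40353871e+00] 0.16203149962883936
```

View pics/k5_o.png

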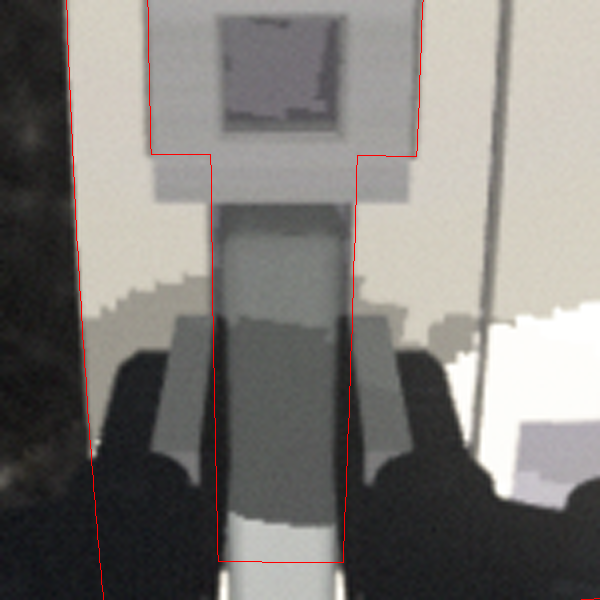

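```bash
python3 -m jog '[[0,-1,5,0,0,0,-1],[0,0,4,0,0,0,-1],[0,0,0,0,0,0,-1],[0,0,0,0,0,0,-1]]'
python3 - <<'E'
from tray import *
s,d=snap('wrist','k6.png'); print(s['time_s'],s['eef_pos'],s['tcp_rot'],s['opening'])
M=keyP(-57.5,57.5,12)
o=ovl('k6',place(M,459.3,-359.6,.16),(465,-331,20),k=4,half=75); cv2.imwrite('pics/k6_o.png',o)
E
```

```text
time_s: 54.32
eef_pos: [451.1, -327.7, 26.2]
tcp_rot: [3.141, 0.0, -1.403]
force: [0.0, -0.2, 0.2]
opening: 0.163
54.325 [ 451.06444998 -327.67782875   26.21263356] [ 3.14142409e+00  1.31300403e-04 -1.40349356e+00] 0.16291927692480615
```

View pics/k6_o.png

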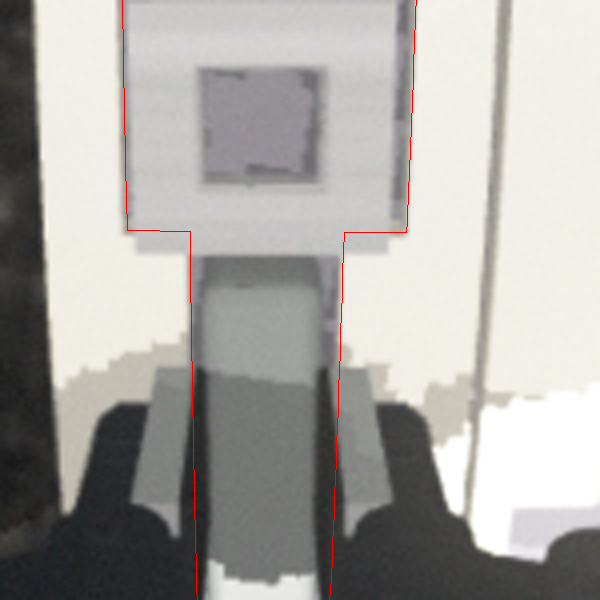

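```bash
python3 -m jog '[[0.6,-0.4,4,0,0,0,-1],[0,0,3,0,0,0,-1],[0,0,3,0,0,0,-1],[0,0,0,0,0,0,-1],[0,0,0,0,0,0,-1]]'
```

```text
time_s: 55.0
eef_pos: [451.6, -328.2, 16.3]
tcp_rot: [3.142, 0.0, -1.403]
force: [0.5, 0.4, -0.1]
opening: 0.167
```

```bash
python3 -m jog '[[0,0,0.5,0,0,0,-1],[0,0,0,0,0,0,-0.3],[0,0,0,0,0,0,-0.3],[0,0,0,0,0,0,-0.3],[0,0,-15,0,0,0,-0.3],[0,0,-40,0,0,0,-0.3],[0,0,-40,0,0,0,0],[0,0,-20,0,0,0,0]]'
python3 - <<'E'
from tray import *
s,d=snap('wrist','k7.png'); print(s['time_s'],s['eef_pos'],s['tcp_rot'],s['opening'])
M=keyP(-57.5,57.5,12)
o=ovl('k7',place(M,459.3,-359.6,.16),(460,-331,10),k=5,half=56); cv2.imwrite('pics/k7_o.png',o)
E
```

```text
time_s: 56.0
eef_pos: [452.9, -329.4, 134.6]
tcp_rot: [-3.139, -0.004, -1.403]
force: [0.1, -0.2, -0.2]
opening: 0.501
56.0 [ 452.87634142 -329.3862412   134.61324667] [-3.1386026  -0.00391537 -1.40344742] 0.5008045439173314
```

View pics/k7_o.png

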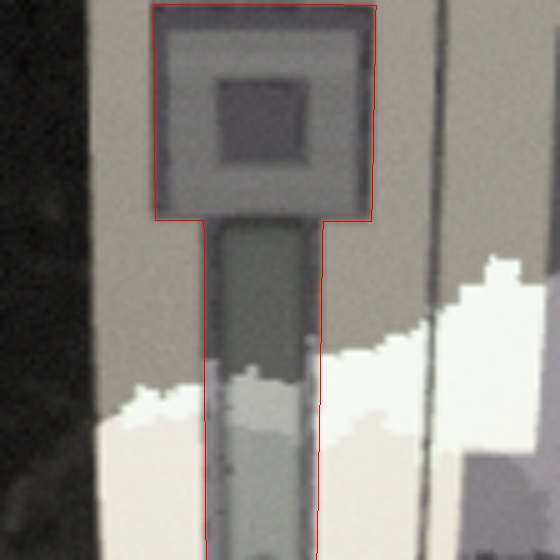

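The key is home in its compartment, with the rim showing all round. Now for the scraper.

Run:
```python
from h import *
plan([446,316,150],1.319,g=0)
```

```text
[[-43,-7,-1,0,0,-10.4,0],[-41,-14,-1,0,0,-10.4,0],[-37,-21,-1,0,0,-10.4,0],[-33,-28,-1,0,0,-10.4,0],[-27,-33,-1,0,0,-10.4,0],[-21,-38,-1,0,0,-10.4,0],[-14,-41,-1,0,0,-10.4,0],[-6,-43,-1,0,0,-10.4,0]]
[[2,-43,-1,0,0,-10.4,0],[9,-42,-1,0,0,-10.4,0],[17,-40,-1,0,0,-10.4,0],[23,-36,-1,0,0,-10.4,0],[30,-31,-2,0,0,-10.4,0],[34,-25,-1,0.2,0.1,-10.4,0],[38.9,-18.5,-1.8,0.2,0,-10.4,0]]
end [446. 316. 150.] [3.141e+00 1.000e-03 1.319e+00]
```

```bash
python3 -m jog '[[-43,-7,-3,0,0,-10.4,0],[-41,-14,-3,0,0,-10.4,0],[-37,-21,-3,0,0,-10.4,0],[-33,-28,-3,0,0,-10.4,0],[-27,-33,-1,0,0,-10.4,0],[-21,-38,-1,0,0,-10.4,0],[-14,-41,-1,0,0,-10.4,0],[-6,-43,-1,0,0,-10.4,0]]'; python3 -m jog '[[2,-43,0,0,0,-10.4,0],[9,-42,0,0,0,-10.4,0],[17,-40,0,0,0,-10.4,0],[23,-36,0,0,0,-10.4,0],[30,-31,0,0,0,-10.4,0],[34,-25,0,0,0,-10.4,0],[39,-18,0,0,0,-10.4,0],[0,0,0,0,0,0,0]]' >/dev/null;  python3 -m jog '[[0,0,0,0,0,0,0],[0,0,0,0,0,0,0]]'
python3 - <<'E'
from tf import *
s,d=snap('wrist','s1.png'); print(s['time_s'],s['eef_pos'],s['tcp_rot'],s['opening'])
p,f=tfit(['s1'],'scr',np.load('scr.npy')); print(np.round(p,3),round(f,2))
cv2.imwrite('pics/s1_o.png',ovl('s1',place(scr(),*p),(*p[:2],10),k=5,half=56))
E
```

```text
time_s: 57.05
eef_pos: [447.7, 18.6, 147.1]
tcp_rot: [3.141, -0.001, 0.054]
force: [0.6, 0.4, -0.0]
opening: 0.499
time_s: 58.3
eef_pos: [444.4, 316.5, 146.8]
tcp_rot: [-3.141, 0.001, 1.317]
force: [-0.3, -1.0, 0.1]
opening: 0.503
58.3 [444.42355987 316.54995956 146.76385382] [-3.14141634e+00  6.72991227e-04  1.31727958e+00] 0.5031391315186117
[445.135 316.652   2.908] -13.83
```

View pics/s1_o.png

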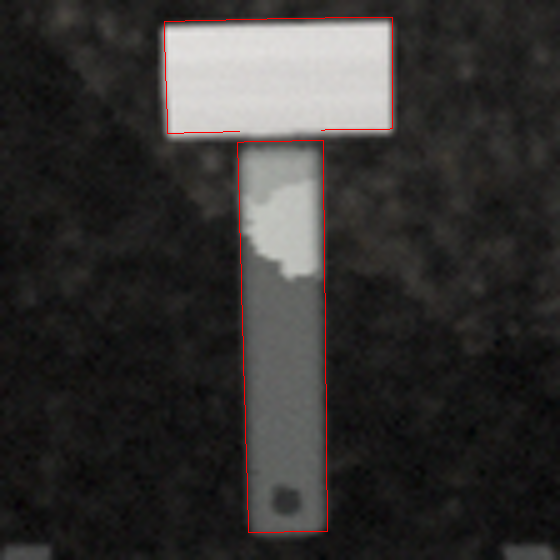

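```bash
python3 -m jog '[[0,0.5,40,0,0,-0.5,0],[0,0.5,40,0,0,0,0],[0,0,30,0,0,0,0],[0,0,0,0,0,0,0],[0,0,0,0,0,0,0]]' 30
```

```text
time_s: 58.98
eef_pos: [446.3, 317.3, 37.9]
tcp_rot: [3.141, -0.001, 1.327]
force: [0.3, 0.9, 0.7]
opening: 0.497
```

```bash
python3 -m jog '[[-0.6,-0.3,14,0,0,0,0],[0,0,12,0,0,0,0],[0,0,0,0,0,0,0],[0,0,0,0,0,0,0]]'
```

```text
time_s: 59.48
eef_pos: [444.9, 316.9, 10.7]
tcp_rot: [-3.141, 0.0, 1.328]
force: [0.0, -0.5, -0.6]
opening: 0.499
```

```bash
python3 -m jog '[[0,0,-1.2,0,0,0,0],[0,0,0,0,0,0,-1],[0,0,0,0,0,0,-1],[0,0,0,0,0,0,-1],[0,0,0,0,0,0,-1]]' 50; python3 -m jog '[[0,0,-20,0,0,0,-1],[0,0,-40,0,0,0,-1],[0,0,-50,0,0,0,-1],[0,0,-40,0,0,0,-1],[0,0,0,0,0,0,-1],[0,0,0,0,0,0,-1]]'
python3 - <<'E'
from h import *
s,d=snap('wrist','s2.png'); print(s['time_s'],s['eef_pos'],s['tcp_rot'],s['opening'])
plan([465,-360,150],1.731,g=-1,n=14)
E
```

```text
time_s: 60.1
eef_pos: [445.5, 317.2, 12.5]
tcp_rot: [3.141, -0.001, 1.328]
force: [-1.0, -0.4, 6.5]
opening: 0.16
time_s: 60.85
eef_pos: [444.5, 316.6, 160.9]
tcp_rot: [-3.141, 0.001, 1.328]
force: [-0.1, -0.3, -0.2]
opening: 0.164
60.85 [444.50091445 316.61277185 160.94962191] [-3.14059720e+00  1.06711140e-03  1.32797028e+00] 0.16421594708178533
[[-47,13,1,0,0,-1.6,-1],[-47,12,1,0,0,-1.7,-1],[-47,10,1,0,0,-1.6,-1],[-47,9,1,0,0,-1.7,-1],[-48,8,1,0,0,-1.6,-1],[-48,6,1,0,0,-1.7,-1],[-48,5,1,0,0,-1.6,-1],[-48,4,1,0,0,-1.7,-1]]
[[-48,2,1,0,0,-1.6,-1],[-48,1,0,0,0,-1.7,-1],[-48,-1,1,0,0,-1.6,-1],[-49,-2,0,0,0,-1.7,-1],[-48,-4,1,0,0,-1.6,-1],[-48.5,-4.5,0.3,-0.2,0.1,-1.7,-1]]
end [ 465. -360.  150.] [ 3.141e+00 -1.000e-03  1.731e+00]
```

View pics/s2.png

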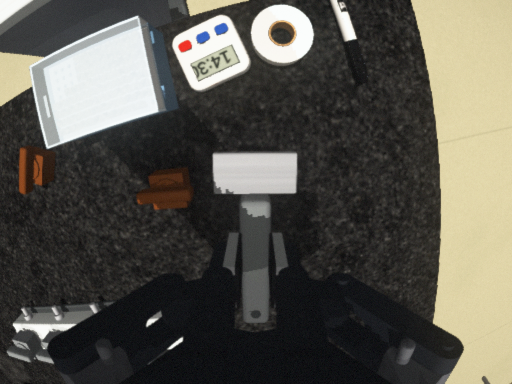

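```bash
python3 -m jog '[[-47,13,1,0,0,-1.6,-1],[-47,12,1,0,0,-1.7,-1],[-47,10,1,0,0,-1.6,-1],[-47,9,1,0,0,-1.7,-1],[-48,8,1,0,0,-1.6,-1],[-48,6,1,0,0,-1.7,-1],[-48,5,1,0,0,-1.6,-1],[-48,4,1,0,0,-1.7,-1]]'; python3 -m jog '[[-48,2,1,0,0,-1.6,-1],[-48,1,0,0,0,-1.7,-1],[-48,-1,1,0,0,-1.6,-1],[-49,-2,0,0,0,-1.7,-1],[-48,-4,1,0,0,-1.6,-1],[-48,-4,0,0,0,-1.7,-1],[0,0,0,0,0,0,-1],[0,0,0,0,0,0,-1]]'
python3 - <<'E'
from f3 import *
s,d=snap('wrist','s3.png'); print(s['time_s'],s['eef_pos'],s['tcp_rot'],s['opening'])
p,f=tf(['s3'],[459.3,-359.6,.16]); print(np.round(p,3),f)
M=pocket()+keyP(-57.5,57.5,12)+scrP(-54,54,12)
cv2.imwrite('pics/s3_o.png',ovl('s3',place(M,*p),(*p[:2],10),k=4,half=70))
E
```

```text
time_s: 61.9
eef_pos: [455.8, -70.7, 152.2]
tcp_rot: [-3.138, -0.001, 1.559]
force: [0.7, 0.8, 0.0]
opening: 0.162
time_s: 62.9
eef_pos: [465.4, -357.6, 149.2]
tcp_rot: [-3.14, -0.003, 1.731]
force: [-0.0, -0.1, -0.3]
opening: 0.165
62.9 [ 465.4411807  -357.60766559  149.1995134 ] [-3.13952329 -0.00332394  1.73070536] 0.16534434525857555
[ 4.60739e+02 -3.58675e+02  1.63000e-01] -16.294582824034002
```

View pics/s3_o.png

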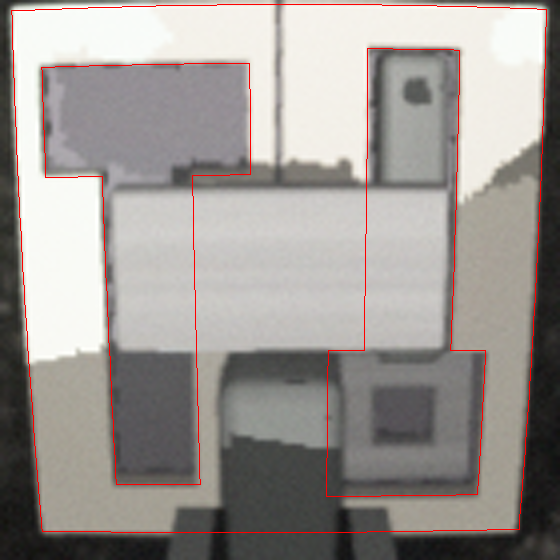

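```bash
python3 -m jog '[[-11,-1.5,30,0,0,0,-1],[-11,-1.5,30,0,0,0,-1],[-10.6,-1.5,29,0,0,0,-1],[0,0,0,0,0,0,-1],[0,0,0,0,0,0,-1],[0,0,0,0,0,0,-1]]'
```

```text
time_s: 63.7
eef_pos: [468.3, -391.8, 63.7]
tcp_rot: [3.14, 0.002, 1.732]
force: [-0.0, -1.1, 0.5]
opening: 0.164
```

```bash
python3 -m jog '[[1.2,-1.5,14,0,0,0,-1],[0,0,12,0,0,0,-1],[0,0,0,0,0,0,-1],[0,0,0,0,0,0,-1],[0,0,0,0,0,0,-1]]'
python3 - <<'E'
from f3 import *
s,d=snap('wrist','s4.png'); print(s['time_s'],s['eef_pos'],s['tcp_rot'],s['opening'])
M=scrP(-54,54,12)
cv2.imwrite('pics/s4_o.png',ovl('s4',place(M,460.4,-359,.162),(440,-392,10),k=4,half=70))
E
```

```text
time_s: 64.32
eef_pos: [465.9, -391.1, 36.3]
tcp_rot: [3.141, 0.001, 1.731]
force: [-0.3, 0.0, -1.4]
opening: 0.158
64.325 [ 465.85856374 -391.10419502   36.34051758] [3.14118382e+00 6.94995744e-04 1.73106183e+00] 0.15829774873667135
```

View pics/s4_o.png

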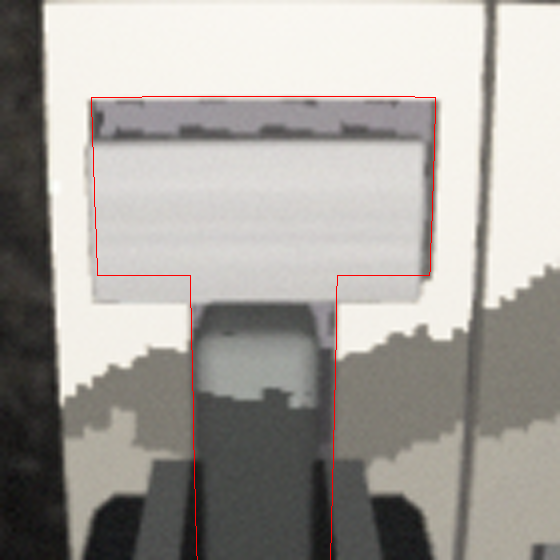

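```bash
python3 -m jog '[[0.9,0,6,0,0,0,-1],[0,0,6,0,0,0,-1],[0,0,0,0,0,0,-1],[0,0,0,0,0,0,-1]]'
python3 - <<'E'
from f3 import *
s,d=snap('wrist','s5.png'); print(s['time_s'],s['eef_pos'],s['tcp_rot'],s['opening'])
M=scrP(-54,54,12)
cv2.imwrite('pics/s5_o.png',ovl('s5',place(M,460.4,-359,.162),(440,-392,10),k=4,half=70))
E
```

```text
time_s: 64.88
eef_pos: [465.4, -389.8, 23.9]
tcp_rot: [-3.141, -0.0, 1.731]
force: [0.2, -0.6, 0.1]
opening: 0.166
64.875 [ 465.38806572 -389.80430458   23.87615813] [-3.14144065e+00 -1.55936722e-04  1.73113945e+00] 0.16590815486345764
```

View pics/s5_o.png

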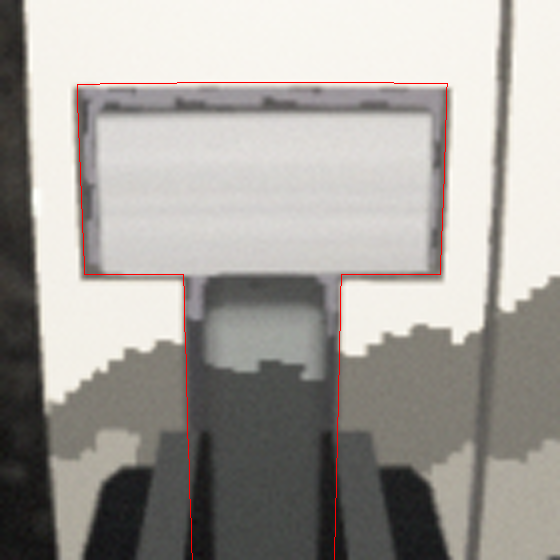

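```bash
python3 -m jog '[[0,0,3,0,0,0,-1],[0,0,3,0,0,0,-1],[0,0,1.5,0,0,0,-1],[0,0,0,0,0,0,-1],[0,0,0,0,0,0,-1]]'
```

```text
time_s: 65.55
eef_pos: [465.4, -389.8, 16.6]
tcp_rot: [-3.141, -0.0, 1.731]
force: [-0.5, 1.7, 0.8]
opening: 0.166
```

```bash
python3 -m jog '[[0,0,0,0,0,0,-0.3],[0,0,0,0,0,0,-0.3],[0,0,0,0,0,0,-0.3],[0,0,-15,0,0,0,-0.3],[0,0,-40,0,0,0,-0.3],[0,0,-40,0,0,0,0],[0,0,-40,0,0,0,0],[0,0,0,0,0,0,0]]'
python3 - <<'E'
from f3 import *
s,d=snap('wrist','s6.png'); print(s['time_s'],s['eef_pos'],s['tcp_rot'],s['opening'])
M=scrP(-54,54,12)
cv2.imwrite('pics/s6_o.png',ovl('s6',place(M,460.4,-359,.162),(460,-362,10),k=4,half=70))
plan([530,20,220],1.57,g=0)
E
```

```text
time_s: 66.55
eef_pos: [467.7, -392.2, 156.9]
tcp_rot: [3.136, 0.008, 1.731]
force: [0.1, 0.1, 0.7]
opening: 0.502
66.55 [ 467.7361399  -392.16077142  156.92925415] [3.13626466 0.00768452 1.73114786] 0.502047052904679
[[49,16,-8,0,0,1.2,0],[50,15,-8,0,0,1.1,0],[50,14,-8,0,0,1.2,0],[50,13,-9,0,0,1.1,0],[51,12,-8,0,0,1.2,0],[51,11,-9,0,0,1.1,0],[51,10,-8,0,0,1.2,0],[51.1,8.9,-8.9,0.2,0.2,1.1,0]]
end [530.  20. 220.] [3.141e+00 1.000e-03 1.571e+00]
```

View pics/s6_o.png

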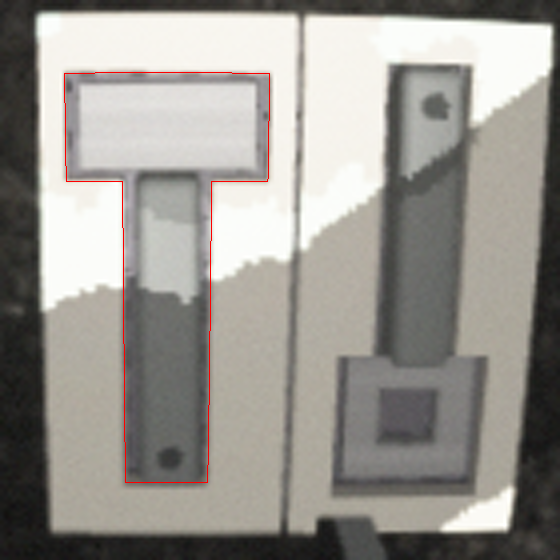

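Both tools are home. A last look at the manifold to verify the handles.

```bash
python3 -m jog '[[49,16,-8,0,0,1.2,0],[50,15,-8,0,0,1.1,0],[50,14,-8,0,0,1.2,0],[50,13,-9,0,0,1.1,0],[51,12,-8,0,0,1.2,0],[51,11,-9,0,0,1.1,0],[51,10,-8,0,0,1.2,0],[51,9,-9,0,0,1.1,0]]' >/dev/null; python3 -m jog '[[0,0,0,0,0,0,0],[0,0,0,0,0,0,0],[0,0,0,0,0,0,0]]'
cat > fin.py <<'E'
from ov import *
s,d=snap('wrist','f1.png'); print(s['time_s'],s['eef_pos'],s['tcp_rot'])
mx,my,mw=np.load('man.npy'); cs=cams(['f1']); cs[0].cap=12; corr=np.load('corr.npy')
t=[]
H=rect(-18,18,-18,18,26,30)+[line((-28,-6,38),(28,-6,38)),line((-28,6,38),(28,6,38))]
for i,y in enumerate((-120,-40,40,120)):
    X,Y=mx-np.sin(mw)*y,my+y; best=None
    def cost(p,sg,z=46):
        q,m=score(cs[0],place(H,p[0],p[1],p[2]/30,z),corr,sg); return -q/max(m,1)
    for a0 in (-.3,-.1,.1):
        x=np.array([X,Y,(a0+np.pi/2)*30])
        for sg in (2,1):
            r=minimize(cost,x,args=(sg,),method='Nelder-Mead',options=dict(initial_simplex=np.vstack([x,x+np.eye(3)*2]))); x=r.x
        if best is None or r.fun<best.fun: best=r
    p=best.x; zs=[(z,round(minimize(cost,p,args=(1,z),method='Nelder-Mead').fun,2)) for z in (42,46,50,54,58,62)]
    print(i+1,'offset',np.round(p[:2]-[X,Y],1),'handle ang rel',round(p[2]/30-np.pi/2-mw,3),round(best.fun,1),zs)
    t.append(ovl('f1',place(H,p[0],p[1],p[2]/30,46),(X,Y,70),k=5,half=28))
sheet(t,2,'f1_o.png')
E
python3 fin.py
```

```text
time_s: 67.97
eef_pos: [528.5, 19.8, 217.8]
tcp_rot: [-3.14, 0.0, 1.569]
force: [-0.0, -0.7, -0.4]
opening: 0.504
67.975 [528.48988421  19.75832379 217.80508091] [-3.14017866e+00  2.68307360e-04  1.56878204e+00]
1 offset [ 2.1 -0.3] handle ang rel -0.143 -12.0 [(42, np.float64(-12.0)), (46, np.float64(-12.0)), (50, np.float64(-11.96)), (54, np.float64(-8.64)), (58, np.float64(-8.71)), (62, np.float64(-11.73))]
2 offset [2.6 3.3] handle ang rel -0.263 -5.8 [(42, np.float64(-7.7)), (46, np.float64(-7.6)), (50, np.float64(-7.5)), (54, np.float64(-7.45)), (58, np.float64(-6.86)), (62, np.float64(-6.48))]
3 offset [ 2.5 -8.8] handle ang rel -0.466 -6.1 [(42, np.float64(-6.27)), (46, np.float64(-6.1)), (50, np.float64(-5.98)), (54, np.float64(-5.85)), (58, np.float64(-5.75)), (62, np.float64(-5.53))]
4 offset [ 1.8 -0.5] handle ang rel -0.181 -11.8 [(42, np.float64(-11.89)), (46, np.float64(-11.83)), (50, np.float64(-11.53)), (54, np.float64(-12.0)), (58, np.float64(-8.62)), (62, np.float64(-8.24))]
```

View pics/f1.png

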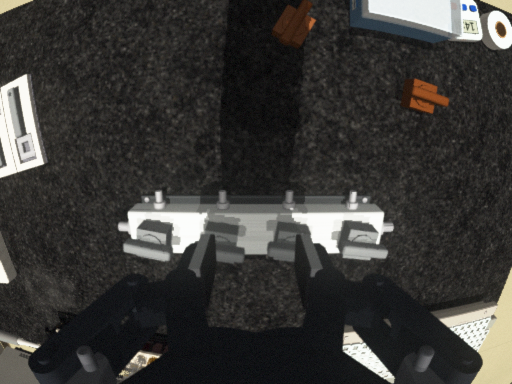

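View pics/f1_o.png

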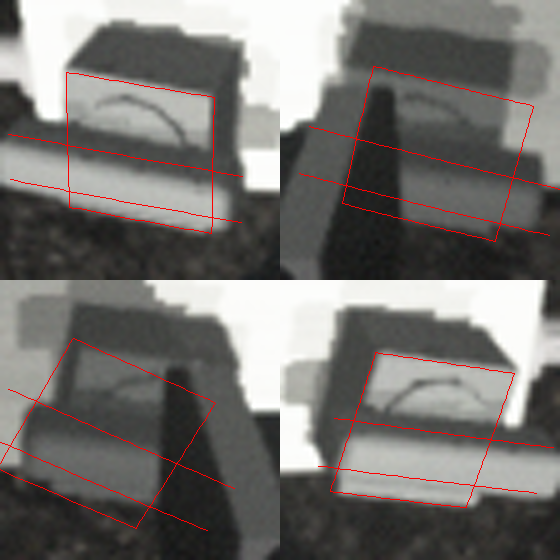

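```bash
python3 -m jog '[[0,40,-5,0,0,0,0],[0,35,-5,0,0,0,0],[0,0,0,0,0,0,0],[0,0,0,0,0,0,0],[0,0,0,0,0,0,0]]'; sed -i "s/f1/f2/g" fin.py; python3 fin.py
python3 - <<'E'
import sys; sys.argv=['']
from h import *
snap('top','t3.png'); snap('side','sd3.png')
c=cv2.imread('pics/t3.png')[120:270,90:400]; cv2.imwrite('pics/t3c.png',cv2.resize(c,None,fx=2.5,fy=2.5,interpolation=cv2.INTER_CUBIC))
E
```

```text
time_s: 68.65
eef_pos: [603.0, 20.5, 228.4]
tcp_rot: [-3.141, 0.0, 1.57]
force: [0.6, 1.4, -0.2]
opening: 0.504
68.65 [602.99362057  20.53669156 228.44960492] [-3.14070467e+00  6.96696201e-05  1.56996167e+00]
1 offset [ 2.2 -0.6] handle ang rel -0.17 -9.5 [(42, np.float64(-9.42)), (46, np.float64(-9.55)), (50, np.float64(-9.69)), (54, np.float64(-9.19)), (58, np.float64(-9.07)), (62, np.float64(-8.88))]
2 offset [ 2.3 -0.8] handle ang rel -0.189 -7.7 [(42, np.float64(-7.51)), (46, np.float64(-7.72)), (50, np.float64(-7.9)), (54, np.float64(-6.38)), (58, np.float64(-6.31)), (62, np.float64(-7.85))]
3 offset [ 1.4 -2.5] handle ang rel -0.203 -7.6 [(42, np.float64(-7.43)), (46, np.float64(-7.63)), (50, np.float64(-7.95)), (54, np.float64(-8.02)), (58, np.float64(-7.71)), (62, np.float64(-7.52))]
4 offset [2.2 0.9] handle ang rel -0.139 -10.1 [(42, np.float64(-9.84)), (46, np.float64(-10.08)), (50, np.float64(-10.17)), (54, np.float64(-9.32)), (58, np.float64(-8.73)), (62, np.float64(-8.42))]
```

View pics/f2.png

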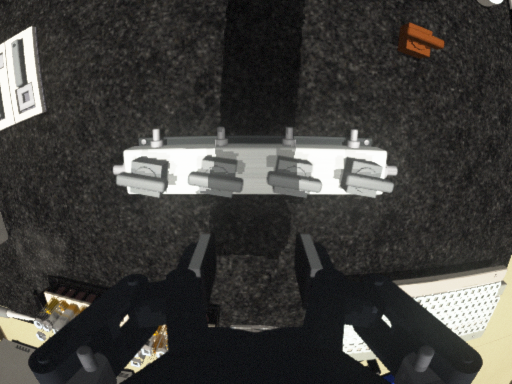

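View pics/f2_o.png

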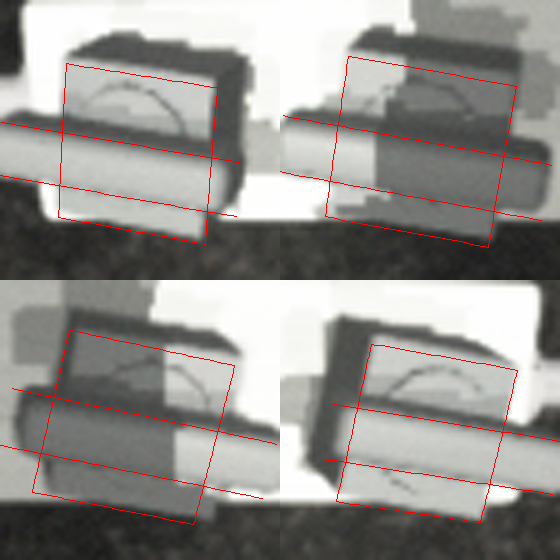

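View pics/sd3.png

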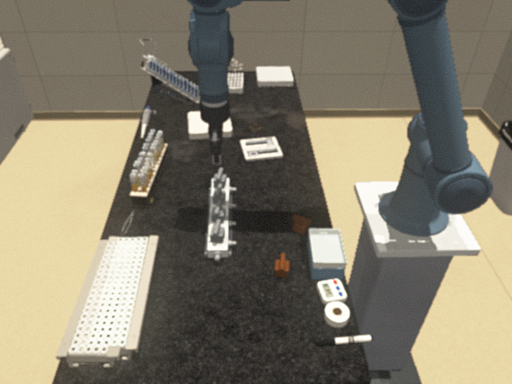

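```bash
python3 -c "
from workcell import bot
s=bot.sense(); print(s['time_s'],s['force']); print(bot.job_done())"
```

```text
68.8 [-0.01143786  0.86259184 -0.17202899]
the job is handed in; nothing more can be done
None
```

I handed the job in at 68.8 s of the 192 s allowed. All four grey handles are on their own spindles with the valves closed, and both tools are in their tray compartments. The robot ended clear of everything.

- **Handles:** each was pressed down to firm contact (about 15 N), at the height a fully seated handle should have. I then turned each clockwise until the stop gave about 0.4 N m. The third one caught briefly on its spindle's shoulder; I re-centred it and it went home.
- **Valve angles:** the last wrist view puts the handles at -0.14 to -0.20 rad, which fits spindles at their stops with the clockwise play taken up.
- **Tools:** the key was knocked aside early in the run, so I measured it again before picking it up. Close views show the key and the scraper flat in their own compartments with the rim visible all round.
- **Left alone:** the tip box, label roll and brown look-alikes were not touched, and the last side view shows them still in place.

Some checks disagreed or were weak:
- **Tray position:** the far and near views disagreed by about 3 mm, so I used the near ones.
- **Handle position:** the final wrist fits put the handles about 2 mm off the spindle axes, which I put down to how I modelled the handle shape.
- **Handle height:** those fits could not measure seating height well, so that rests on the force and height readings.

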